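# Load a control box rail, zero its seal gauge and seal the lid

### The arm

A 6-joint arm with a two-finger parallel gripper is mounted at the origin on the work surface. World frame = base frame: x ahead of the robot, y to its left, z up, the work surface at z = 0. Lengths are in m, angles in rad, forces in N, time in s.
With the tool pointing down it reaches from about 0.3 to 0.875 m from the base axis. Payload 6.4 kg.
Tool frame: the origin (TCP) lies between the finger pads; the fingertips stand 19 mm ahead of it and the grasp point (between the pads) is the TCP; z points along the fingers, y is the direction in which the jaws open and shut (so a half turn about z gives the same grasp; the last joint's range is limited). The gripper opens to 85 mm and grips with 20 to 120 N. Pads are 22 mm wide; open, the fingers measure 114 mm over their backs; the gripper's body (76 mm by 85 mm) begins 54 mm behind the grasp point. The pads swing forward as they close: fully open they stand 13 mm farther back than shut.
Start: joints at [-1.308, 0.181, 1.607, -0, 1.354, -0.206], TCP at [0.26, -0.513, 0.25] pointing down, gripper open.
Joint ranges: [-2.99, 2.99], [-0.89, 2.07], [0.3, 2.58], [-1.14, 4.28], [0, 2.63], [-3.12, 3.12]. Speed limits (rad/s): [2.57, 2.57, 3.01, 3.14, 3.14, 3.14].

### API

Orientations are given as a unit quaternion [w, x, y, z].
In Python, from bench import * gives the robot as it stands.
- The arm moves only by the tool apply_moves, never from a script. Its argument "moves" is a list that holds one entry, the list of rows, each a list of 7 numbers: the shift along the tool's x, y, z in cm, then the turn, a rotation vector about the tool's x, y, z in rad, then the opening, from 0 (shut) to 1 (fully open). A call has 1 to 8 rows; each row is the pose to reach, as a shift and turn from the pose commanded when the call began, along the tool's axes at that moment; what a row does not reach only later rows make up. A row lasts 1/10 s, in which the tool goes at most 50 mm and 8.59 degrees, less where a joint would pass 70% of its speed; a pose out of reach is approached as far as the arm can. A call with a gripper value outside its range is refused whole. The fingers move at their own pace and stop on an object; the grip force is fixed at half the most. Time passes only in rows, so rows that repeat a pose let the fingers close. It gives the time, the measured TCP pose, the force and the opening at its end, in the units of the state.
- get_obs(): the state, without advancing time (a new reading comes with each control period).
- camera(name): name is "side" or "top"; returns the picture (400x640x3 uint8, red, green, blue); there is no depth.
- get_calibration(name): a dict with "vertical_fov" (degrees; the focal length in pixels is half the picture's height over the tangent of half this angle, whatever the lens; pixels are square), "cx", "cy" (the principal point, pixels), "R" (3x3) and "t" (3): a world point X has camera coordinates R X + t. Camera axes: x right, y down, z forward; pixel columns grow to the right and rows downward; lengths in m; the calibration is good to about 2 mm. A picture is of the moment at which its call begins. get_calibration takes no time and is no camera call.
- hand_in(): hands the job in, once; it reports no verdict.
The state is a dict: "time_s": time; "q": joint angles; "dq": joint speeds; "joint_efforts": joint torques, N m; "eef_pos": TCP position; "eef_rot": TCP orientation; "wrist_force": force on the tool from outside, world axes, zero at the start; "torque": the same for the moment, N m; "opening": opening from 0.0 (shut) to 1.0 (fully open).
Only numpy, scipy, OpenCV 4.12 (cv2) and the standard library are available. Lean on these libraries where they do the work, as an engineer would, in place of code of your own. Each camera call takes 0.05 s, during which the arm holds its last target. There are 200 camera calls.

### The job

Click every red module on the bench fully down onto the spring clips of the rail in the grey box, one module to a clip, in size order with the widest nearest the yellow end block and each next one narrower (clips may stay empty). Also turn the seal gauge's knob until its red pointer is on the green zero mark, while the box is still open. Then lay the clear lid on the box and press it down at its corners, one after another and not all at once, until it is past all four catches and sits flat on the gasket all round, leaving the other things on the bench where they are.

Things in the scene. Friction and masses are not known exactly. Their poses are not given: they have to be found in the camera images.
- enclosure: open grey control box fixed to the bench, 130 (its x) x 260 (its y) x 62 mm high, walls 8 mm (x sides) and 10 mm (y ends), black firm gasket on the rim, its top 62 mm above the origin. Origin: centre of the underside, on the bench; z up. Inside along its y runs an aluminium rail, top face 8 mm above the origin, with five spring clips 44 mm apart
- end_block (a point): top of the yellow block (7 mm thick, 30 mm wide, 30 mm high) at the rail's +y end, inside the box
- catch_point0 (a point): inner edge of the sprung steel lid catch near the enclosure's -x -y corner, one of four alike on posts outside the rim: 61 mm (x, either side) and 95 mm (y, either way) from the box's middle, 67 mm above its origin. Each is a bar 14 mm long in y, its top 80 mm up, sloped above; it yields outwards to a lid edge pressed down, then holds it from above
- clip0 (a point): spring clip 0 on the rail (two small steel jaws, 32 mm over both in x, 14 mm long in y, reaching 16 mm above the rail); the point is on the rail's top face at the middle of the clip, y = 88 mm in the enclosure frame, the clip next to the yellow block. A module is seated when its origin is at this point.
- clip1 (a point): spring clip 1 on the rail (two small steel jaws, 32 mm over both in x, 14 mm long in y, reaching 16 mm above the rail); the point is on the rail's top face at the middle of the clip, y = 44 mm in the enclosure frame. A module is seated when its origin is at this point.
- clip2 (a point): spring clip 2 on the rail (two small steel jaws, 32 mm over both in x, 14 mm long in y, reaching 16 mm above the rail); the point is on the rail's top face at the middle of the clip, y = 0 mm in the enclosure frame. A module is seated when its origin is at this point.
- clip3 (a point): spring clip 3 on the rail (two small steel jaws, 32 mm over both in x, 14 mm long in y, reaching 16 mm above the rail); the point is on the rail's top face at the middle of the clip, y = -44 mm in the enclosure frame. A module is seated when its origin is at this point.
- clip4 (a point): spring clip 4 on the rail (two small steel jaws, 32 mm over both in x, 14 mm long in y, reaching 16 mm above the rail); the point is on the rail's top face at the middle of the clip, y = -88 mm in the enclosure frame, the clip farthest from the yellow block. A module is seated when its origin is at this point.
- module1: red module, blue board and 1 grey stud on top, 44 mm (its x, gripped here) x 18 mm (its y, along the rail) x 44 mm high (studs 49), about 45 g; may be absent. Origin: centre of underside, z up; same after half a turn. Upper 24 mm solid, below it two skirts straddle the clip. Laid on a clip it stands 7 mm too high; about 10 N down clicks it home, some 30 N up pulls it off
- module2: red module, blue board and 2 grey studs on top, 44 mm (its x, gripped here) x 24 mm (its y, along the rail) x 44 mm high (studs 49), about 60 g; may be absent. Origin: centre of underside, z up; same after half a turn. Upper 24 mm solid, below it two skirts straddle the clip. Laid on a clip it stands 7 mm too high; about 10 N down clicks it home, some 30 N up pulls it off
- module3: red module, blue board and 3 grey studs on top, 44 mm (its x, gripped here) x 30 mm (its y, along the rail) x 44 mm high (studs 49), about 75 g; may be absent. Origin: centre of underside, z up; same after half a turn. Upper 24 mm solid, below it two skirts straddle the clip. Laid on a clip it stands 7 mm too high; about 10 N down clicks it home, some 30 N up pulls it off
- module4: red module, blue board and 4 grey studs on top, 44 mm (its x, gripped here) x 36 mm (its y, along the rail) x 44 mm high (studs 49), about 90 g; may be absent. Origin: centre of underside, z up; same after half a turn. Upper 24 mm solid, below it two skirts straddle the clip. Laid on a clip it stands 7 mm too high; about 10 N down clicks it home, some 30 N up pulls it off
- module5: red module, blue board and 5 grey studs on top, 44 mm (its x, gripped here) x 42 mm (its y, along the rail) x 44 mm high (studs 49), about 105 g; may be absent. Origin: centre of underside, z up; same after half a turn. Upper 24 mm solid, below it two skirts straddle the clip. Laid on a clip it stands 7 mm too high; about 10 N down clicks it home, some 30 N up pulls it off
- lid: clear lid, white frame, 128 (its x) x 260 (its y) x 4 mm, 250 g, black bar grip 16 (x) x 60 mm (y) at its middle, top 36 mm above its underside. Origin: centre of underside; same after half a turn. Laid within 3 mm of centre it rests on the catches, 73 mm above the enclosure's origin (62 when home); 5 to 20 N on a corner presses it past its catch; the far one may rise
- lid_corner0 (a point): black spot 20 mm across on the lid's upper face (4 mm above its underside) near its -x +y corner, 40 mm (x) and 118 mm (y) from the middle: the place to press; 66 mm above the enclosure's origin when home, about 77 mm when the lid lies loosely
- lid_corner1 (a point): black spot 20 mm across on the lid's upper face (4 mm above its underside) near its +x +y corner, 40 mm (x) and 118 mm (y) from the middle: the place to press; 66 mm above the enclosure's origin when home, about 77 mm when the lid lies loosely
- lid_corner2 (a point): black spot 20 mm across on the lid's upper face (4 mm above its underside) near its +x -y corner, 40 mm (x) and 118 mm (y) from the middle: the place to press; 66 mm above the enclosure's origin when home, about 77 mm when the lid lies loosely
- lid_corner3 (a point): black spot 20 mm across on the lid's upper face (4 mm above its underside) near its -x -y corner, 40 mm (x) and 118 mm (y) from the middle: the place to press; 66 mm above the enclosure's origin when home, about 77 mm when the lid lies loosely
- gauge: seal gauge, a round dial with a white face 68 mm across and a bezel knob on top, fixed to the bench. Origin: centre of the underside; z up. A green zero mark (black marks every 30 degrees elsewhere) lies on the face towards its +x. The knob's black bar grip stands upright on the axis, 36 mm long, 10 mm thick, from 46 to 80 mm above the origin, over a metal disc 42 mm across
- bezel (a joint): angle of the gauge's bezel knob (rad): 0 when its red pointer, which lies along the bar grip, points at the green zero mark; grows as it turns anticlockwise seen from above; turns from -2.9 to 2.9 and stays where it is left (about 0.04 N m)
- solder_spool: bystander: bare steel-coloured spool 50 mm across, 42 mm high. To be left alone.
- tape_roll: bystander: brown ring 72 mm across, 24 mm high. To be left alone.
- done_unit: bystander: finished red unit 70 x 60 x 45 mm with three grey studs. To be left alone.
- pcb_stack: bystander: blue slab of bare boards 70 x 60 x 12 mm. To be left alone.

How it is judged:
On the way, in this order (a step that is already met when the one before it is completed fails the run):
1. every module present is clicked down on a clip, in size order, widest nearest the yellow block, and the gauge reads zero (z of each of module1, module2, module3, module4, module5 in the frame of enclosure below 0.0105 m and angle between each of module1, module2, module3, module4, module5's own z axis and vertical below 0.08 rad and angle between the x axis of each of module1, module2, module3, module4, module5 and the x axis of enclosure, either way round below 0.12 rad and (horizontal distance between module1 and clip0 below 0.009 m or horizontal distance between module1 and clip1 below 0.009 m or horizontal distance between module1 and clip2 below 0.009 m or horizontal distance between module1 and clip3 below 0.009 m or horizontal distance between module1 and clip4 below 0.009 m) and (horizontal distance between module2 and clip0 below 0.009 m or horizontal distance between module2 and clip1 below 0.009 m or horizontal distance between module2 and clip2 below 0.009 m or horizontal distance between module2 and clip3 below 0.009 m or horizontal distance between module2 and clip4 below 0.009 m) and (horizontal distance between module3 and clip0 below 0.009 m or horizontal distance between module3 and clip1 below 0.009 m or horizontal distance between module3 and clip2 below 0.009 m or horizontal distance between module3 and clip3 below 0.009 m or horizontal distance between module3 and clip4 below 0.009 m) and (horizontal distance between module4 and clip0 below 0.009 m or horizontal distance between module4 and clip1 below 0.009 m or horizontal distance between module4 and clip2 below 0.009 m or horizontal distance between module4 and clip3 below 0.009 m or horizontal distance between module4 and clip4 below 0.009 m) and (horizontal distance between module5 and clip0 below 0.009 m or horizontal distance between module5 and clip1 below 0.009 m or horizontal distance between module5 and clip2 below 0.009 m or horizontal distance between module5 and clip3 below 0.009 m or horizontal distance between module5 and clip4 below 0.009 m) and (y of each of end_block, module2 in the frame of module1 below 0 m or y of each of end_block, module2 in the frame of module1 above 0 m) and (y of each of end_block, module3 in the frame of module1 below 0 m or y of each of end_block, module3 in the frame of module1 above 0 m) and (y of each of end_block, module4 in the frame of module1 below 0 m or y of each of end_block, module4 in the frame of module1 above 0 m) and (y of each of end_block, module5 in the frame of module1 below 0 m or y of each of end_block, module5 in the frame of module1 above 0 m) and (y of each of end_block, module3 in the frame of module2 below 0 m or y of each of end_block, module3 in the frame of module2 above 0 m) and (y of each of end_block, module4 in the frame of module2 below 0 m or y of each of end_block, module4 in the frame of module2 above 0 m) and (y of each of end_block, module5 in the frame of module2 below 0 m or y of each of end_block, module5 in the frame of module2 above 0 m) and (y of each of end_block, module4 in the frame of module3 below 0 m or y of each of end_block, module4 in the frame of module3 above 0 m) and (y of each of end_block, module5 in the frame of module3 below 0 m or y of each of end_block, module5 in the frame of module3 above 0 m) and (y of each of end_block, module5 in the frame of module4 below 0 m or y of each of end_block, module5 in the frame of module4 above 0 m) and value of joint bezel between -0.1 and 0.1 rad), for 0.2 s.
2. with the lid over the box, at least one of its corners is pressed home while at least one other is still up (horizontal distance between lid and enclosure below 0.015 m and z of any of lid_corner0, lid_corner1, lid_corner2, lid_corner3 in the frame of enclosure below 0.0685 m and z of any of lid_corner0, lid_corner1, lid_corner2, lid_corner3 in the frame of enclosure above 0.071 m), for 0.1 s.
At the end, for the whole second after the job is handed in: Every module present is down on a clip (within 2.5 mm of the rail, 9 mm of a clip's middle, 0.12 rad square, upright), wider ones nearer the yellow block; gauge within 0.1 rad of zero; the lid is centred within 8 mm, its four corner spots within 2.5 mm of home height; all at rest (all of step 1 and z of each of lid_corner0, lid_corner1, lid_corner2, lid_corner3 in the frame of enclosure below 0.0685 m and horizontal distance between lid and enclosure below 0.008 m and linear speed of each of lid, module1, module2, module3, module4, module5 below 0.02 m/s); the robot touches nothing.
It fails at once if one of the other things on the bench is moved by more than 40 mm (distance of any of solder_spool, tape_roll, done_unit, pcb_stack from where it was at the start of the episode above 0.04 m).
Of module1, module2, module3, module4, module5 only 3 to 5 are there at a start; the rules pass over those that are not, and their reading is None.
At some moment in a run one of module1, module2, module3, module4, module5 may be knocked a few centimetres aside while the robot is not near it.
It also fails if it takes over 210 s, if anything falls off the work surface, if the arm or the gripper's body presses on something with over 40 N, if the wrist force passes 120 N, or if a joint passes its speed limit or range.

## Working session

There is one attempt and no reset: what is moved stays moved. The work goes in short steps, Python scripts to look and compute and a tool call to move; the robot and the scene stay as the last step left them, time stands still between calls to the robot, and variables do not carry over. Pictures are saved under pics/ and viewed, about 12 in all and at most 16, crops included, and the job is handed in when it is done.

Besides the shell and the picture viewer there is one more tool, called after "Emit:" by a JSON object that holds its "op" and its "data". apply_moves: Moves the arm, as the interface text tells. Its arguments: {"type":"object","properties":{"moves":{"type":"array","items":{"type":"array","items":{"type":"array","items":{"type":"number"}}}}},"required":["moves"]}

```bash
mkdir -p pics; ls; python3 - <<'E'
from bench import *
import cv2
o=get_obs();print(o)
for n in("top","side"):
    c=get_calibration(n);print(n,c)
    cv2.imwrite(f"pics/{n}0.png",camera(n)[:,:,::-1])
E
```

```text
pics
{'time_s': 0.0, 'q': array([-1.30829407e+00,  1.81495581e-01,  1.60799825e+00,  1.34954966e-05,
        1.35381114e+00, -2.06312053e-01]), 'dq': array([ 2.79908558e-06, -2.41629137e-04, -2.30485918e-04,  1.34534409e-03,
       -8.76139671e-05,  1.74285259e-05]), 'joint_efforts': array([-5.87456980e-04, -4.44870436e+01, -3.51334476e+01, -4.14544538e-04,
        9.03164124e-03,  4.22672969e-06]), 'eef_pos': array([ 0.25967813, -0.51244561,  0.24941441]), 'eef_rot': array([-8.56005837e-04,  9.72652193e-01,  2.32264889e-01, -1.74650252e-05]), 'wrist_force': array([-0.20044121, -0.74876866,  0.40005386]), 'torque': array([-0.03695401,  0.01813797, -0.03109362]), 'opening': 1.0029298550350196}
top {'vertical_fov': 55.66993617662051, 'cx': 311.7366061984871, 'cy': 198.89253039852804, 'R': array([[-0.02535038, -0.99950555, -0.0186012 ],
       [-0.98198992,  0.02838235, -0.18678929],
       [ 0.18722488,  0.01353101, -0.98222388]]), 't': array([0.01066686, 0.53444184, 0.9051398 ])}
side {'vertical_fov': 46.64384379966805, 'cx': 316.8136750941184, 'cy': 204.40074214630613, 'R': array([[-0.96031831, -0.27838717, -0.01700957],
       [-0.20507467,  0.74612437, -0.63343729],
       [ 0.18903208, -0.6048132 , -0.77360705]]), 't': array([0.53068502, 0.18203226, 1.09196565])}
```

View pics/top0.png

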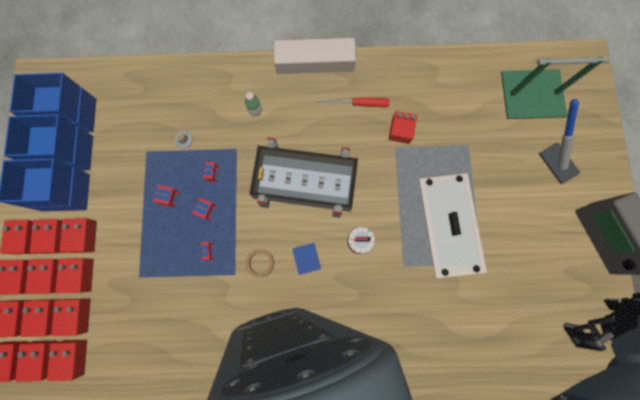

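View pics/side0.png

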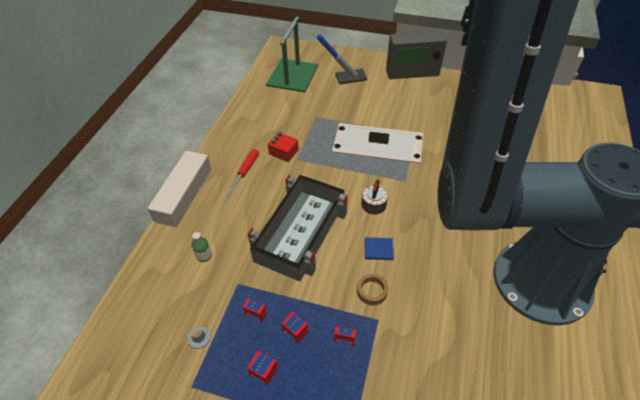

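```bash
cat > h.py <<'E'
from bench import *
import cv2, numpy as np
from scipy.spatial.transform import Rotation as Ro
_c={n:get_calibration(n) for n in("top","side")}
def K(n):
    c=_c[n]; f=200/np.tan(np.radians(c["vertical_fov"]/2)); return f,c["cx"],c["cy"],np.array(c["R"]),np.array(c["t"])
def ray(n,p):
    f,cx,cy,R,t=K(n); d=R.T@np.array([(p[0]-cx)/f,(p[1]-cy)/f,1]); return -R.T@t,d
def onz(n,p,z):
    C,d=ray(n,p); return C+d*(z-C[2])/d[2]
def proj(n,X):
    f,cx,cy,R,t=K(n); c=R@np.asarray(X)+t; return np.array([cx+f*c[0]/c[2],cy+f*c[1]/c[2]])
def tri(p,q):
    a,u=ray("top",p); b,v=ray("side",q); u=u/np.linalg.norm(u);v=v/np.linalg.norm(v)
    A=2*np.eye(3)-np.outer(u,u)-np.outer(v,v)
    X=np.linalg.solve(A,a-u*(u@a)+b-v*(v@b)); w=np.cross(u,v); return X,abs((a-b)@w)/np.linalg.norm(w)
def snap(tag):
    r={}
    for n in("top","side"):
        r[n]=camera(n)[:,:,::-1].copy(); cv2.imwrite(f"pics/{n}_{tag}.png",r[n])
    return r
def tool(dx,dy,dz):  # world shift (m) -> tool cm
    o=get_obs(); return Ro.from_quat(np.roll(o["eef_rot"],-1)).inv().apply([dx,dy,dz])*100
E
python3 - <<'E'
import cv2,numpy as np
t=cv2.imread("pics/top0.png");s=cv2.imread("pics/side0.png")
r=lambda a,x,y,w,h,k:cv2.resize(a[y:y+h,x:x+w],None,fx=k,fy=k,interpolation=cv2.INTER_CUBIC)
A=np.hstack([r(t,140,150,100,120,4),r(s,240,290,100,100,4.8)[:, :400]])
cv2.imwrite("pics/c1.png",A[:, :800])
B=r(t,240,130,150,130,4); C=r(s,240,170,50*0+100,130,4)[:,:200]
cv2.imwrite("pics/c2.png",np.hstack([B,r(s,355,170,50,130,4)]))
E
```

```text
(no output)
```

View pics/c1.png

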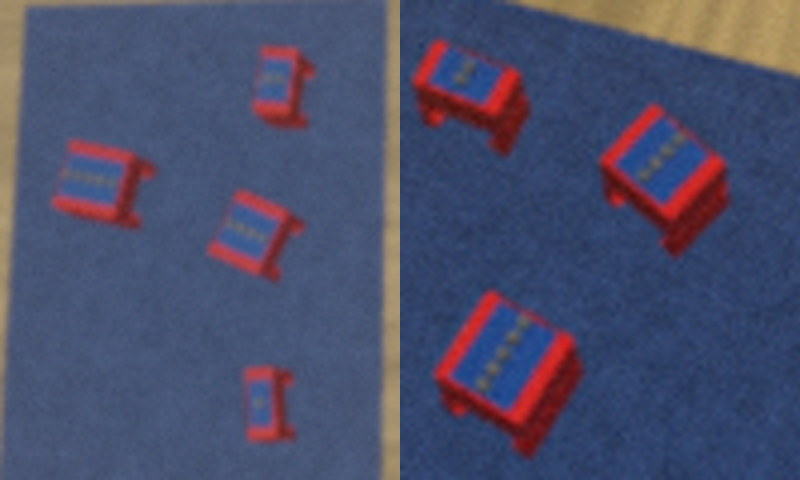

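View pics/c2.png

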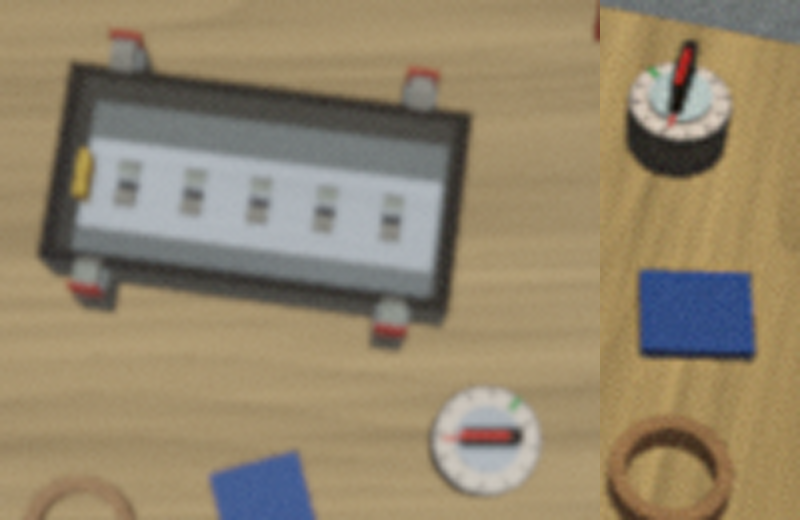

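```bash
cat > mods.py <<'E'
from h import *
def faces(img,n,box,thr,minA=100):
    x,y,w,h=box; k=6
    a=cv2.resize(img[y:y+h,x:x+w],None,fx=k,fy=k,interpolation=cv2.INTER_CUBIC).astype(int)
    B,G,R=a[...,0],a[...,1],a[...,2]
    m=((R>thr)&(R-np.maximum(B,G)>70)).astype(np.uint8)
    m=cv2.dilate(m,np.ones((35,35)));  # join
    nl,lab=cv2.connectedComponents(m)
    m0=((R>thr)&(R-np.maximum(B,G)>70))
    out=[]
    for i in range(1,nl):
        p=np.argwhere(m0&(lab==i))[:,::-1].astype(np.float32)
        if len(p)<minA: continue
        p=(p+0.5)/k-0.5+[x,y]
        W=np.array([onz(n,q,.044)[:2] for q in cv2.convexHull(p.astype(np.float32))[:,0]])*1000
        r=cv2.minAreaRect(W.astype(np.float32)); out.append(r)
    return out
E
python3 - <<'E'
from mods import *
t=cv2.imread("pics/top0.png");s=cv2.imread("pics/side0.png")
for thr in(150,175,195):
  for n,im,b in(("top",t,(140,150,96,125)),("side",s,(225,290,150,100))):
    for r in faces(im,n,b,thr): print(n,thr,np.round(r[0],1),np.round(r[1],1),round(r[2],1))
T=lambda x,y:(240+x/4-.375,130+y/4-.375)
cl=np.array([onz("top",T(*p),.022) for p in[(127,183),(195,192),(259,200),(325,209),(392,217)]])
print("clips",cl[:,:2]*1000); d=cl[0]-cl[4]; print("yaw(y axis)",np.degrees(np.arctan2(-d[0],d[1])),np.linalg.norm(d))
rim=np.array([onz("top",T(*p),.062) for p in[(72,63),(470,113),(445,310),(40,257)]]);print("rim",rim[:,:2]*1000,rim.mean(0))
c=np.array([onz("top",T(*p),.08) for p in[(127,35),(424,72),(86,290),(390,330)]]);print("catch",c[:,:2]*1000,c.mean(0))
g=onz("top",T(487,440),.045);gr=onz("top",T(515,403),.042);pt=onz("top",T(450,437),.042);print("gauge",g,"green",gr-g,"ptr",pt-g)
E
```

```text
top 150 [639.3 258.8] [21.5  7.1] 73.7
top 150 [601.3 263.6] [22.4  7.2] 85.2
top 150 [576.6 373.4] [40.2  5.8] 75.2
top 150 [538.4 268.5] [34.7  6.3] 62.9
top 150 [539.6 382.1] [40.8  7.6] 79.0
top 150 [504.4 284.4] [35.2  6.6] 66.5
top 150 [431.8 266.7] [16.   5.4] 88.5
top 150 [395.  262.7] [10.6 18.7] 24.7
side 150 [621.7 268.3] [36.1 44. ] 83.2
side 150 [539.5 275.9] [48.5 15.7] 85.1
side 150 [505.6 284.3] [35.2  9.3] 61.1
side 150 [412.9 272.4] [43.8 32. ] 5.2
side 150 [576.6 379.1] [15.5 51.3] 1.9
side 150 [541.2 382.2] [41.5  9.2] 73.4
top 175 [638.6 256.8] [12.3  2.7] 88.2
top 175 [601.7 264. ] [18.   3.8] 85.5
top 175 [576.6 373.8] [34.7  3.2] 77.5
top 175 [538.3 268.8] [30.4  3.8] 64.2
top 175 [540.4 381.9] [36.1  4.3] 76.1
top 175 [504.8 284.4] [31.3  4.2] 64.9
top 175 [431.5 266.8] [ 3.2 11.7] 2.5
top 175 [394.5 264. ] [ 4.3 14.2] 4.5
side 175 [639.8 259.6] [21.4  4.7] 82.9
side 175 [602.8 264. ] [21.6  6.5] 78.7
side 175 [539.3 268.4] [33.9  4.7] 65.8
side 175 [505.6 284.2] [33.9  6.5] 63.4
side 175 [432.1 266.8] [ 5.4 15.4] 6.2
side 175 [395.1 264.2] [16.2  6.3] 89.3
s
[... 349 characters left out ...]
 77.1
side 195 [541.1 382.2] [38.7  4.5] 76.0
clips [[606.11274617 101.32882706]
 [598.66513902  56.56304605]
 [592.00026753  14.58718764]
 [584.64822081 -28.52541255]
 [577.97588222 -72.14682579]]
yaw(y axis) -9.212853495548027 0.17574266768013042
rim [[ 676.19129851  131.38542951]
 [ 634.95627548 -121.85630623]
 [ 508.78531006 -100.37144701]
 [ 549.62789914  151.3047608 ]] [0.5923902  0.01511561 0.062     ]
catch [[687.36417565  93.7259402 ]
 [657.06901498 -92.36996656]
 [524.43622094 119.72460432]
 [494.48170007 -64.93789062]] [0.59083778 0.01403567 0.08      ]
gauge [ 0.42919554 -0.12424878  0.045     ] green [ 0.02280138 -0.01893698 -0.003     ] ptr [ 0.00271272  0.02254357 -0.003     ]
```

```bash
cat >> h.py <<'E'
def plan(wps,start=None):
    """wps: (x,y,z mm, tool-x yaw deg, label) -> tool-frame row for each leg, from current pose"""
    if start is None:
        o=get_obs(); p=o["eef_pos"]*1000; R=Ro.from_quat(np.roll(o["eef_rot"],-1))
    for x,y,z,f,*l in wps:
        G=Ro.from_euler("z",f,degrees=True)*Ro.from_euler("x",180,degrees=True)
        d=R.inv().apply(np.array([x,y,z])-p)/10; w=(R.inv()*G).as_rotvec()
        print(l,np.round(d,2),np.round(w,3),"rows>=",int(np.ceil(max(np.linalg.norm(d)/5,np.linalg.norm(w)/.15))))
        p=np.array([x,y,z]);R=G
def yaw():
    R=Ro.from_quat(np.roll(get_obs()["eef_rot"],-1)).as_matrix(); return np.degrees(np.arctan2(R[1,0],R[0,0]))
E
python3 - <<'E'
from h import *
plan([(559,378,200,76.7,"over5"),(559,378,32,76.7,"down"),(559,378,150,76.7,"up"),(606,101.4,150,80.8,"over clip0"),(606,101.4,60,80.8)])
E
```

```text
['over5'] [ 66.93 -65.91   5.07] [-0.001 -0.001 -0.87 ] rows>= 19
['down'] [ 0.  -0.  16.8] [0. 0. 0.] rows>= 4
['up'] [  0.    0.  -11.8] [0. 0. 0.] rows>= 3
['over clip0'] [-25.84  10.94   0.  ] [-0.     0.    -0.072] rows>= 6
[] [ 0. -0.  9.] [0. 0. 0.] rows>= 2
```

Emit:
{"op": "apply_moves", "data": {"moves": [[[66.93,-65.91,5.0,0,0,-0.87,1],[66.93,-65.91,5.0,0,0,-0.87,1],[66.93,-65.91,5.0,0,0,-0.87,1],[66.93,-65.91,5.0,0,0,-0.87,1],[66.93,-65.91,5.0,0,0,-0.87,1],[66.93,-65.91,5.0,0,0,-0.87,1],[66.93,-65.91,5.0,0,0,-0.87,1],[66.93,-65.91,5.0,0,0,-0.87,1]]]}}

```text
time_s: 0.9
eef_pos: [0.3871, -0.1323, 0.2289]
eef_rot: [0.0, 0.784, 0.62, 0.0]
wrist_force: [0.7, 0.1, -0.1]
opening: 0.999
```

Emit:
{"op": "apply_moves", "data": {"moves": [[[38,3.55,2.05,0,0,0,1],[38,3.55,2.05,0,0,0,1],[38,3.55,2.05,0,0,0,1],[38,3.55,2.05,0,0,0,1],[38,3.55,2.05,0,0,0,1],[38,3.55,2.05,0,0,0,1],[38,3.55,2.05,0,0,0,1],[38,3.55,2.05,0,0,0,1]]]}}

```text
time_s: 1.7
eef_pos: [0.509, 0.2305, 0.2079]
eef_rot: [-0.0, 0.784, 0.621, -0.0]
wrist_force: [0.4, -0.6, -0.1]
opening: 0.997
```

Emit:
{"op": "apply_moves", "data": {"moves": [[[15.6,1.44,0.84,0,0,0,1],[15.6,1.44,0.84,0,0,0,1],[15.6,1.44,0.84,0,0,0,1],[15.6,1.44,0.84,0,0,0,1],[15.6,1.44,10,0,0,0,1],[15.6,1.44,10,0,0,0,1],[15.6,1.44,10,0,0,0,1]]]}}

```text
time_s: 2.4
eef_pos: [0.5538, 0.3732, 0.1006]
eef_rot: [-0.002, 0.784, 0.62, -0.007]
wrist_force: [-0.7, -0.4, -0.9]
opening: 0.998
```

```bash
python3 - <<'E'
from mods import *
I=snap("a")
for r in faces(I["side"],"side",(225,290,150,100),175): print(np.round(r[0],1),np.round(r[1],1),round(r[2],1))
plan([(559,378,32,76.7)])
E
```

```text
[539.2 268.4] [34.6  5.6] 66.6
[505.7 284.1] [34.5  7.5] 62.9
[412.9 272.1] [43.1 31.2] 6.2
[577.1 373.6] [40.6  6. ] 77.4
[541.5 383.7] [37.7  8. ] 74.0
[] [0.3  0.01 7.61] [-0.002  0.002 -0.   ] rows>= 2
```

Emit:
{"op": "apply_moves", "data": {"moves": [[[0.3,0,5,0,0,0,1],[0.3,0,7.6,0,0,0,1],[0.3,0,7.6,0,0,0,1],[0.3,0,7.6,0,0,0,0.3],[0.3,0,7.6,0,0,0,0],[0.3,0,7.6,0,0,0,0],[0.3,0,7.6,0,0,0,0],[0.3,0,7.6,0,0,0,0]]]}}

```text
time_s: 3.3
eef_pos: [0.5617, 0.3797, 0.036]
eef_rot: [0.001, 0.784, 0.621, 0.003]
wrist_force: [-1.2, 0.5, 7.9]
opening: 0.5
```

Emit:
{"op": "apply_moves", "data": {"moves": [[[0,0,0,0,0,0,0],[0,0,0,0,0,0,0],[0,0,-5,0,0,0,0],[0,0,-10,0,0,0,0],[0,0,-12,0,0,0,0],[0,0,-12,0,0,0,0],[0,0,-12,0,0,0,0],[0,0,-12,0,0,0,0]]]}}

```text
time_s: 4.1
eef_pos: [0.5584, 0.3782, 0.1506]
eef_rot: [-0.0, 0.784, 0.621, -0.002]
wrist_force: [0.6, -0.4, -1.7]
opening: 0.499
```

```bash
python3 - <<'E'
from h import *
I=snap("b"); o=get_obs(); print(o["eef_pos"],o["opening"],o["wrist_force"],yaw())
p=proj("side",o["eef_pos"]).astype(int); q=proj("top",o["eef_pos"]).astype(int);print(p,q)
f=lambda a,c:cv2.resize(a[max(0,c[1]-40):c[1]+40,max(0,c[0]-40):c[0]+40],(400,400),interpolation=cv2.INTER_CUBIC)
cv2.imwrite("pics/b.png",np.hstack([f(I["side"],p),f(I["top"],q)]))
plan([(606,101.4,150,80.8,"over clip0"),(606,101.4,60,80.8)])
E
```

```text
[0.55838896 0.37815558 0.15023276] 0.5029684340359039 [-0.32221025 -0.01244452 -0.34741519] 76.70351849789711
[255 342] [143 185]
['over clip0'] [-25.84  11.     0.05] [-0.003  0.002 -0.072] rows>= 6
[] [ 0. -0.  9.] [0. 0. 0.] rows>= 2
```

View pics/b.png

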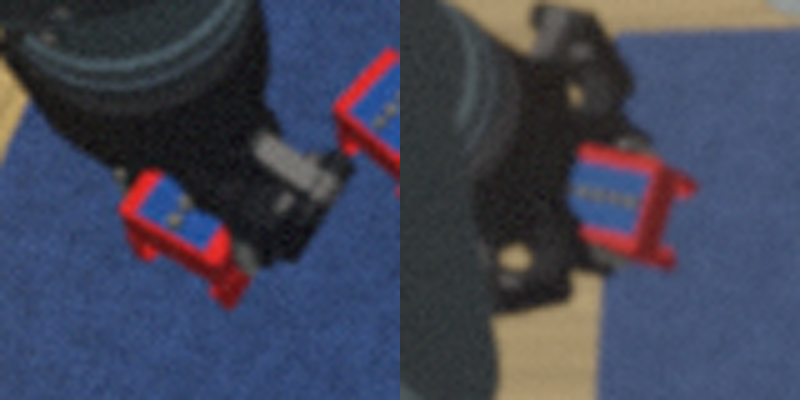

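```bash
python3 - <<'E'
from h import *
for z in(.156,.16):
  for p in[(660,158),(643,252)]: print(z,onz("top",(103+(p[0]-400)/5-.4,145+p[1]/5-.4),z)*1000)
for c in[(576,352.6,160),(532.8,362.8,160)]:print((proj("top",np.array(c)/1000)-[103,145]+.4)*5+[400,0])
E
```

```text
0.156 [577.50686037 352.06733198 156.        ]
0.156 [533.86870136 357.50743291 156.        ]
0.16 [576.44148558 350.29644069 160.        ]
0.16 [533.01285435 355.71042108 160.        ]
[654.91081713 159.09114544]
[627.32545679 252.91248912]
```

Emit:
{"op": "apply_moves", "data": {"moves": [[[-25.8,11,0,0,0,-0.072,0],[-25.8,11,0,0,0,-0.072,0],[-25.8,11,0,0,0,-0.072,0],[-25.8,11,0,0,0,-0.072,0],[-25.8,11,0,0,0,-0.072,0],[-25.8,11,0,0,0,-0.072,0],[-25.8,11,0,0,0,-0.072,0],[-25.8,11,0,0,0,-0.072,0]]]}}

```text
time_s: 5.0
eef_pos: [0.6068, 0.1017, 0.1513]
eef_rot: [-0.001, 0.762, 0.648, -0.001]
wrist_force: [-0.1, -0.1, -1.8]
opening: 0.501
```

Emit:
{"op": "apply_moves", "data": {"moves": [[[0,0,3,0,0,0,0],[0,0,5,0,0,0,0],[0,0,7,0,0,0,0],[0,0,7.5,0,0,0,0],[0,0,7.5,0,0,0,0]]]}}

```text
time_s: 5.5
eef_pos: [0.6061, 0.1037, 0.0762]
eef_rot: [-0.001, 0.761, 0.649, -0.001]
wrist_force: [-0.5, 0.6, -0.6]
opening: 0.503
```

```bash
python3 - <<'E'
from h import *
I=snap("c"); o=get_obs(); print(o["eef_pos"],o["opening"],o["wrist_force"],yaw())
f=lambda a,c:cv2.resize(a[max(0,c[1]-40):c[1]+40,max(0,c[0]-40):c[0]+40],(400,400),interpolation=cv2.INTER_CUBIC)
p=proj("side",o["eef_pos"]).astype(int); q=proj("top",o["eef_pos"]).astype(int);print(p,q)
cv2.imwrite("pics/c.png",np.hstack([f(I["side"],p),f(I["top"],q)]))
plan([(606,101.4,60,80.8)])
E
```

```text
[0.60774932 0.10315988 0.0783286 ] 0.5059700354725994 [ 0.40555655 -0.03034947 -0.74858095] 80.89641722513672
[281 240] [267 169]
[] [-0.2  -0.15  1.83] [ 0.001 -0.     0.002] rows>= 1
```

View pics/c.png

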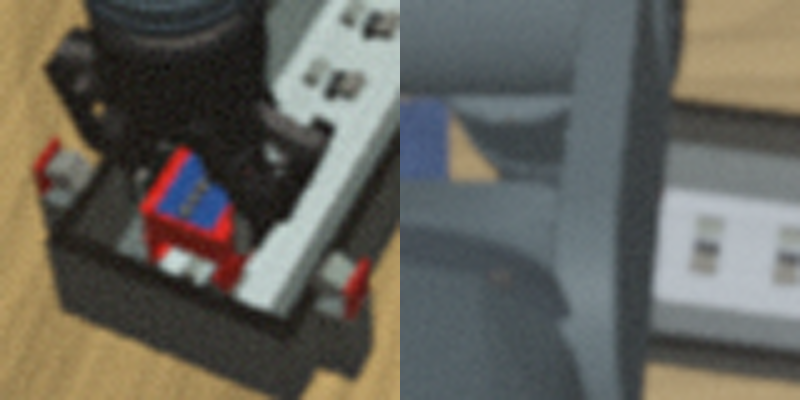

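Emit:
{"op": "apply_moves", "data": {"moves": [[[-0.1,-0.1,1,0,0,0,0],[-0.1,-0.1,2,0,0,0,0],[-0.1,-0.1,2,0,0,0,0],[-0.1,-0.1,2,0,0,0,0]]]}}

```text
time_s: 6.0
eef_pos: [0.6058, 0.1014, 0.057]
eef_rot: [-0.0, 0.761, 0.648, -0.0]
wrist_force: [0.9, 0.8, -1.1]
opening: 0.507
```

```bash
python3 - <<'E'
from h import *
for i in range(6):
    camera("side"); o=get_obs(); print(np.round(o["eef_pos"]*1000,1),np.round(o["wrist_force"],1),round(yaw(),2),np.round(o["q"],4))
E
```

```text
[606.1 101.5  57.4] [ 0.2 -0.  -0.3] 80.82 [-0.027   0.4968  1.6226  0.      1.0224  0.1331]
[606.4 101.4  57.7] [-0.7 -0.1 -0.8] 80.82 [-0.0271  0.4965  1.6224  0.      1.0223  0.1331]
[606.5 101.5  57.9] [ 0.4  1.1 -0.6] 80.83 [-0.027   0.4963  1.6223  0.      1.0223  0.1331]
[606.5 101.5  57.9] [-0.2  0.1 -0.9] 80.83 [-0.027   0.4962  1.6223  0.      1.0223  0.1331]
[606.5 101.5  57.9] [ 1.   0.4 -1.6] 80.83 [-0.027   0.4962  1.6224  0.      1.0223  0.1331]
[606.4 101.5  57.9] [ 1.1 -0.5 -1.3] 80.83 [-0.027   0.4962  1.6225  0.      1.0223  0.1331]
```

Emit:
{"op": "apply_moves", "data": {"moves": [[[0,0,0.6,0,0,0,0],[0,0,0.9,0,0,0,0],[0,0,1.2,0,0,0,0],[0,0,1.5,0,0,0,0],[0,0,1.8,0,0,0,0],[0,0,1.8,0,0,0,0],[0,0,1.8,0,0,0,0]]]}}

```text
time_s: 7.0
eef_pos: [0.6065, 0.1017, 0.0439]
eef_rot: [0.0, 0.761, 0.649, -0.0]
wrist_force: [-17.0, -1.8, 35.9]
opening: 0.503
```

```bash
python3 - <<'E'
from h import *
for i in range(3):
    camera("side"); o=get_obs(); print(np.round(o["eef_pos"]*1000,1),np.round(o["wrist_force"],1),round(yaw(),2),np.round(o["torque"],2))
E
```

```text
[606.4 101.7  43.9] [-17.4  -0.4  36.4] 80.87 [-0.16  2.72 -0.05]
[606.5 101.7  43.9] [-17.5  -1.7  36.1] 80.87 [-0.07  2.73 -0.03]
[606.5 101.6  43.9] [-18.1  -0.8  35.7] 80.87 [-0.14  2.63 -0.08]
```

Emit:
{"op": "apply_moves", "data": {"moves": [[[0,0,-0.4,0,0,0,0.66],[0,0,-0.4,0,0,0,0.66],[0,0,-0.4,0,0,0,0.66],[0,0,-2,0,0,0,0.66],[0,0,-5,0,0,0,0.66],[0,0,-10,0,0,0,0.66],[0,0,-14,0,0,0,1],[0,0,-14,0,0,0,1]]]}}

```text
time_s: 7.95
eef_pos: [0.6105, 0.1015, 0.1878]
eef_rot: [0.004, 0.761, 0.648, 0.005]
wrist_force: [0.8, -0.6, -0.2]
opening: 0.967
```

```bash
python3 - <<'E'
from mods import *
camera("side")
plan([(522,276.4,170,64.8,"over4"),(522,276.4,32,64.8,"down")])
E
```

```text
['over4'] [ 15.88 -11.36   1.36] [ 0.008 -0.002  0.28 ] rows>= 4
['down'] [ 0.  -0.  13.8] [0. 0. 0.] rows>= 3
```

Emit:
{"op": "apply_moves", "data": {"moves": [[[15.9,-11.3,1,0,0,0.28,1],[15.9,-11.3,1,0,0,0.28,1],[15.9,-11.3,1,0,0,0.28,1],[15.9,-11.3,1,0,0,0.28,1],[15.9,-11.3,1,0,0,0.28,1],[15.9,-11.3,1,0,0,0.28,1]]]}}

```text
time_s: 8.6
eef_pos: [0.5187, 0.2771, 0.1684]
eef_rot: [-0.0, 0.844, 0.537, -0.001]
wrist_force: [-0.1, 0.3, -0.1]
opening: 1.003
```

```bash
python3 - <<'E'
from mods import *
I=snap("d"); I=snap("d")
f=lambda a,c:cv2.resize(a[max(0,c[1]-40):c[1]+40,max(0,c[0]-40):c[0]+40],(400,400),interpolation=cv2.INTER_CUBIC)
p=proj("side",[.606,.101,.04]).astype(int); q=proj("top",[.606,.101,.04]).astype(int);print(p,q)
cv2.imwrite("pics/d.png",np.hstack([f(I["side"],p),f(I["top"],q)]))
for n,b in(("side",(225,290,150,100)),("top",(140,150,96,125))):
  for r in faces(I[n],n,b,175): print(n,np.round(r[0],1),np.round(r[1],1),round(r[2],1))
print(get_obs()["eef_pos"])
plan([(522,276.4,32,64.8,"down"),(522,276.4,150,64.8),(599,58,150,80.8),(599,58,57,80.8)])
E
```

```text
[283 249] [270 173]
side [639.7 259.6] [22.3  5.4] 83.5
side [602.7 264.2] [22.4  7.9] 77.0
side [539.2 268.5] [34.4  5.3] 66.2
side [505.7 284.1] [34.5  7.7] 62.5
side [430.4 274.2] [ 7.4 31. ] 13.0
side [395.1 264.2] [16.8  7.5] 87.2
top [638.4 257.9] [15.4  4. ] 88.2
top [601.8 263.8] [19.3  5.1] 85.0
top [538.4 269. ] [32.3  4.5] 64.2
top [504.9 284.5] [32.3  5. ] 66.0
top [431.6 266.9] [13.   4.1] 88.5
top [394.5 264.1] [ 5.1 15. ] 4.8
[0.52059371 0.27515719 0.16926071]
['down'] [ 0.18  0.08 13.73] [-0.     0.    -0.002] rows>= 3
[] [  0.    0.  -11.8] [0. 0. 0.] rows>= 3
[] [-16.48  16.27   0.  ] [ 0.     0.    -0.279] rows>= 5
[] [ 0.  -0.   9.3] [0. 0. 0.] rows>= 2
```

View pics/d.png

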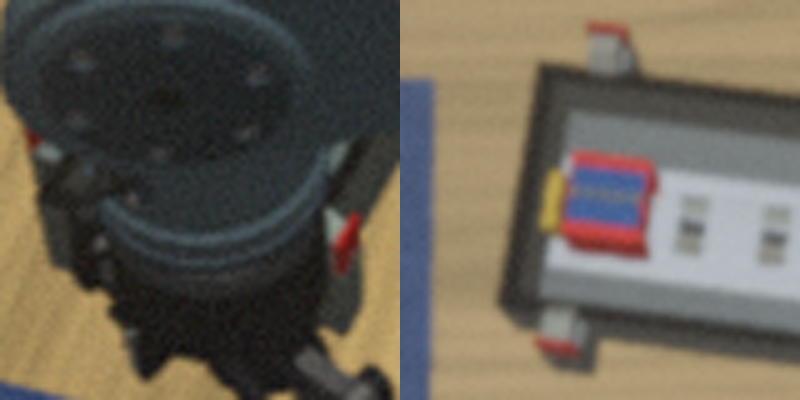

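Emit:
{"op": "apply_moves", "data": {"moves": [[[0.18,0.05,5,0,0,0,1],[0.18,0.05,10,0,0,0,1],[0.18,0.05,13.7,0,0,0,1],[0.18,0.05,13.7,0,0,0,1],[0.18,0.05,13.7,0,0,0,1],[0.18,0.05,13.7,0,0,0,0],[0.18,0.05,13.7,0,0,0,0],[0.18,0.05,13.7,0,0,0,0]]]}}

```text
time_s: 9.6
eef_pos: [0.5226, 0.2784, 0.0347]
eef_rot: [0.0, 0.844, 0.536, 0.002]
wrist_force: [0.6, -1.0, 0.9]
opening: 0.517
```

Emit:
{"op": "apply_moves", "data": {"moves": [[[0,0,0,0,0,0,0],[0,0,0,0,0,0,0],[0,0,0,0,0,0,0],[0,0,0,0,0,0,0]]]}}

```text
time_s: 10.0
eef_pos: [0.5228, 0.2785, 0.035]
eef_rot: [0.001, 0.844, 0.536, 0.002]
wrist_force: [-0.9, -0.3, 7.5]
opening: 0.506
```

Emit:
{"op": "apply_moves", "data": {"moves": [[[0,0,-5,0,0,0,0],[0,0,-10,0,0,0,0],[0,0,-11.8,0,0,0,0],[0,0,-11.8,0,0,0,0],[0,0,-11.8,0,0,0,0]]]}}

```text
time_s: 10.5
eef_pos: [0.5209, 0.2779, 0.1506]
eef_rot: [0.0, 0.844, 0.536, 0.0]
wrist_force: [0.2, 0.3, -0.9]
opening: 0.505
```

```bash
python3 - <<'E'
from h import *
camera("top"); t=camera("top"); o=get_obs();print(o["eef_pos"],o["opening"])
im=cv2.imread("pics/top_d.png"); x0,y0=250,155
a=cv2.resize(im[y0:y0+40,x0:x0+40],None,fx=6,fy=6,interpolation=cv2.INTER_CUBIC).astype(int)
m=(a[...,2]>170)&(a[...,2]-np.maximum(a[...,0],a[...,1])>90)
nl,lab,st,ce=cv2.connectedComponentsWithStats(m.astype(np.uint8))
for s,c in zip(st[1:],ce[1:]):
    if s[4]>60:
        p=(c+.5)/6-.5+[x0,y0]; print(s[4],p,onz("top",p,.052)*1000)
plan([(598,58,150,80.8),(598,58,57,80.8)])
E
```

```text
[0.51977986 0.27753468 0.14861936] 0.5037464615664659
594 [272.13468013 164.87738496] [626.05658077  95.56137202  52.        ]
1065 [269.75594679 179.09225352] [588.70195238 101.85357643  52.        ]
[] [-16.53  16.43  -0.14] [-0.003  0.002 -0.279] rows>= 5
[] [ 0.  -0.   9.3] [0. 0. 0.] rows>= 2
```

Emit:
{"op": "apply_moves", "data": {"moves": [[[-16.4,16.5,-0.1,0,0,-0.279,0],[-16.4,16.5,-0.1,0,0,-0.279,0],[-16.4,16.5,-0.1,0,0,-0.279,0],[-16.4,16.5,-0.1,0,0,-0.279,0],[-16.4,16.5,-0.1,0,0,-0.279,0],[-16.4,16.5,-0.1,0,0,-0.279,0],[-16.4,16.5,-0.1,0,0,-0.279,0],[-16.4,16.5,-0.1,0,0,-0.279,0]]]}}

```text
time_s: 11.4
eef_pos: [0.5994, 0.0602, 0.15]
eef_rot: [-0.001, 0.761, 0.648, -0.001]
wrist_force: [-0.4, 0.2, -0.7]
opening: 0.508
```

Emit:
{"op": "apply_moves", "data": {"moves": [[[0,0,4,0,0,0,0],[0,0,7.5,0,0,0,0],[0,0,7.5,0,0,0,0],[0,0,7.5,0,0,0,0],[0,0,7.5,0,0,0,0]]]}}

```text
time_s: 11.9
eef_pos: [0.6019, 0.0599, 0.0786]
eef_rot: [0.001, 0.761, 0.648, 0.001]
wrist_force: [0.1, -0.5, -0.6]
opening: 0.505
```

```bash
python3 - <<'E'
from h import *
I=snap("e"); o=get_obs(); print(o["eef_pos"],o["opening"],o["wrist_force"],yaw())
f=lambda a,c:cv2.resize(a[max(0,c[1]-40):c[1]+40,max(0,c[0]-40):c[0]+40],(400,400),interpolation=cv2.INTER_CUBIC)
p=proj("side",o["eef_pos"]).astype(int); q=proj("top",o["eef_pos"]).astype(int)
cv2.imwrite("pics/e.png",np.hstack([f(I["side"],p),f(I["top"],q)]))
plan([(599.2,59,57,80.8)])
E
```

```text
[0.60217398 0.05951234 0.07889284] 0.5017540447337215 [ 0.64726022  0.09850866 -1.21401439] 80.80934715434361
[] [-0.1  -0.29  2.19] [ 0.004 -0.     0.   ] rows>= 1
```

View pics/e.png

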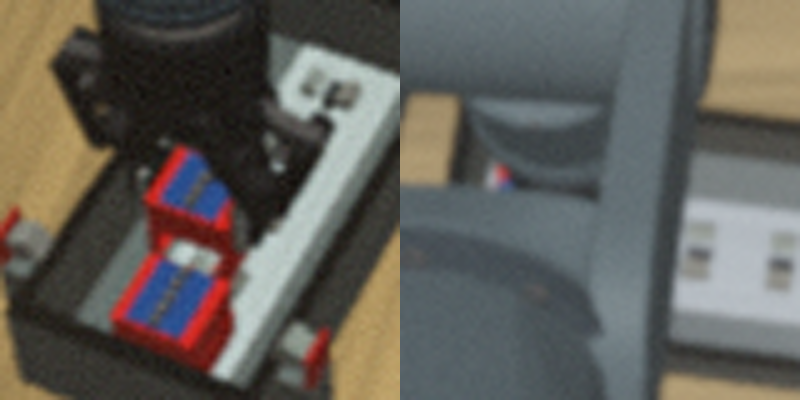

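Emit:
{"op": "apply_moves", "data": {"moves": [[[-0.05,-0.2,1,0,0,0,0],[-0.05,-0.2,1.9,0,0,0,0],[-0.05,-0.2,1.9,0,0,0,0],[-0.05,-0.2,1.9,0,0,0,0]]]}}

```text
time_s: 12.4
eef_pos: [0.598, 0.059, 0.0569]
eef_rot: [-0.0, 0.762, 0.648, -0.0]
wrist_force: [-0.3, 0.4, -1.5]
opening: 0.508
```

Emit:
{"op": "apply_moves", "data": {"moves": [[[0,0,0.6,0,0,0,0],[0,0,0.9,0,0,0,0],[0,0,1.2,0,0,0,0],[0,0,1.5,0,0,0,0],[0,0,1.8,0,0,0,0],[0,0,1.8,0,0,0,0],[0,0,1.8,0,0,0,0]]]}}

```text
time_s: 13.1
eef_pos: [0.5991, 0.0591, 0.0429]
eef_rot: [0.0, 0.762, 0.648, 0.0]
wrist_force: [-12.1, 1.2, 27.9]
opening: 0.503
```

Emit:
{"op": "apply_moves", "data": {"moves": [[[0,0,-0.4,0,0,0,0.66],[0,0,-0.4,0,0,0,0.66],[0,0,-0.4,0,0,0,0.66],[0,0,-2,0,0,0,0.66],[0,0,-5,0,0,0,0.66],[0,0,-10,0,0,0,0.66],[0,0,-13,0,0,0,1],[0,0,-13,0,0,0,1]]]}}

```text
time_s: 13.9
eef_pos: [0.6022, 0.0588, 0.1765]
eef_rot: [0.004, 0.762, 0.648, 0.004]
wrist_force: [-0.4, 0.4, 0.6]
opening: 0.969
```

Emit:
{"op": "apply_moves", "data": {"moves": [[[20.35,-1.07,0,0,0,-0.026,1],[20.35,-1.07,0,0,0,-0.026,1],[20.35,-1.07,0,0,0,-0.026,1],[20.35,-1.07,0,0,0,-0.026,1],[20.35,-1.07,6,0,0,-0.026,1],[20.35,-1.07,6,0,0,-0.026,1],[20.35,-1.07,6,0,0,-0.026,1],[20.35,-1.07,6,0,0,-0.026,1]]]}}

```text
time_s: 14.7
eef_pos: [0.6212, 0.2608, 0.1105]
eef_rot: [0.0, 0.754, 0.657, 0.0]
wrist_force: [0.2, -0.1, 0.2]
opening: 1.0
```

```bash
python3 - <<'E'
from mods import *
I=snap("f"); I=snap("f")
for n,b in(("side",(225,290,150,100)),("top",(140,150,96,125))):
  for r in faces(I[n],n,b,175): print(n,np.round(r[0],1),np.round(r[1],1),round(r[2],1))
print(get_obs()["eef_pos"])
plan([(621,261.6,32,82.3,"down"),(621,261.6,150,82.3),(592,16,150,80.8),(592,16,60,80.8)])
E
```

```text
side [636.5 268. ] [12.1 39. ] 18.5
side [602.8 264.3] [22.8  8.5] 75.3
side [412.8 272.2] [43.5 31.3] 5.7
top [639.2 258.9] [18.6  4.9] 82.4
top [601.9 263.5] [19.6  5.8] 88.3
top [431.6 266.7] [13.5  4.1] 88.5
top [395.1 264.1] [ 6.1 15.8] 1.5
[0.62203366 0.26105853 0.11177311]
['down'] [ 0.03 -0.13  7.98] [ 0.003 -0.001 -0.002] rows>= 2
[] [  0.    0.  -11.8] [0. 0. 0.] rows>= 3
[] [-24.73   0.42   0.  ] [-0.    -0.     0.026] rows>= 5
[] [ 0. -0.  9.] [0. 0. 0.] rows>= 2
```

Emit:
{"op": "apply_moves", "data": {"moves": [[[0.03,-0.1,4,0,0,0,1],[0.03,-0.1,7.9,0,0,0,1],[0.03,-0.1,7.9,0,0,0,1],[0.03,-0.1,7.9,0,0,0,1],[0.03,-0.1,7.9,0,0,0,0],[0.03,-0.1,7.9,0,0,0,0],[0.03,-0.1,7.9,0,0,0,0],[0.03,-0.1,7.9,0,0,0,0]]]}}

```text
time_s: 15.7
eef_pos: [0.6212, 0.2626, 0.033]
eef_rot: [0.001, 0.753, 0.658, 0.002]
wrist_force: [-0.7, 0.7, 7.0]
opening: 0.506
```

Emit:
{"op": "apply_moves", "data": {"moves": [[[0,0,0,0,0,0,0],[0,0,0,0,0,0,0],[0,0,0,0,0,0,0],[0,0,0,0,0,0,0]]]}}

```text
time_s: 16.1
eef_pos: [0.6212, 0.2625, 0.033]
eef_rot: [0.001, 0.753, 0.658, 0.002]
wrist_force: [-1.5, -1.1, 7.4]
opening: 0.506
```

Emit:
{"op": "apply_moves", "data": {"moves": [[[0,0,-5,0,0,0,0],[0,0,-10,0,0,0,0],[0,0,-11.8,0,0,0,0],[0,0,-11.8,0,0,0,0],[0,0,-11.8,0,0,0,0]]]}}

```text
time_s: 16.6
eef_pos: [0.6194, 0.2621, 0.1486]
eef_rot: [0.0, 0.753, 0.658, 0.0]
wrist_force: [0.5, -0.1, -1.0]
opening: 0.508
```

Emit:
{"op": "apply_moves", "data": {"moves": [[[-24.7,0.4,0,0,0,0.026,0],[-24.7,0.4,0,0,0,0.026,0],[-24.7,0.4,0,0,0,0.026,0],[-24.7,0.4,0,0,0,0.026,0],[-24.7,0.4,0,0,0,0.026,0],[-24.7,0.4,0,0,0,0.026,0],[-24.7,0.4,0,0,0,0.026,0],[-24.7,0.4,0,0,0,0.026,0]]]}}

```text
time_s: 17.4
eef_pos: [0.5895, 0.0177, 0.147]
eef_rot: [-0.001, 0.762, 0.648, -0.001]
wrist_force: [0.3, 0.5, -0.4]
opening: 0.505
```

```bash
python3 - <<'E'
from h import *
I=snap("g"); I=snap("g"); o=get_obs(); print(o["eef_pos"],o["opening"],o["wrist_force"],yaw())
plan([(592.2,15.8,150,80.8),(592.2,15.8,57,80.8)])
E
```

```text
[0.59021896 0.01821181 0.14812519] 0.5026341860972421 [-0.26465321  1.05852017  0.17846834] 80.8914442373276
[] [-0.21  0.23 -0.19] [-0.001 -0.     0.002] rows>= 1
[] [ 0.  -0.   9.3] [0. 0. 0.] rows>= 2
```

Emit:
{"op": "apply_moves", "data": {"moves": [[[-0.2,0.2,4,0,0,0,0],[-0.2,0.2,7.5,0,0,0,0],[-0.2,0.2,9.1,0,0,0,0],[-0.2,0.2,9.1,0,0,0,0],[-0.2,0.2,9.1,0,0,0,0],[-0.2,0.2,9.1,0,0,0,0]]]}}

```text
time_s: 18.2
eef_pos: [0.5936, 0.0145, 0.0596]
eef_rot: [0.001, 0.762, 0.648, 0.001]
wrist_force: [-0.7, -0.5, -1.1]
opening: 0.504
```

Emit:
{"op": "apply_moves", "data": {"moves": [[[0,0,0.6,0,0,0,0],[0,0,0.9,0,0,0,0],[0,0,1.2,0,0,0,0],[0,0,1.5,0,0,0,0],[0,0,1.8,0,0,0,0],[0,0,2,0,0,0,0],[0,0,2,0,0,0,0],[0,0,2,0,0,0,0]]]}}

```text
time_s: 19.0
eef_pos: [0.5923, 0.0145, 0.0409]
eef_rot: [0.0, 0.762, 0.648, -0.0]
wrist_force: [-14.5, 0.8, 29.5]
opening: 0.498
```

Emit:
{"op": "apply_moves", "data": {"moves": [[[0,0,-0.4,0,0,0,0.66],[0,0,-0.4,0,0,0,0.66],[0,0,-0.4,0,0,0,0.66],[0,0,-2,0,0,0,0.66],[0,0,-5,0,0,0,0.66],[0,0,-10,0,0,0,0.66],[0,0,-13,0,0,0,1],[0,0,-13,0,0,0,1]]]}}

```text
time_s: 19.8
eef_pos: [0.5957, 0.014, 0.1743]
eef_rot: [0.004, 0.762, 0.648, 0.003]
wrist_force: [1.0, 0.1, 0.9]
opening: 0.966
```

Emit:
{"op": "apply_moves", "data": {"moves": [[[21.9,-21.65,0,0,0,-0.236,1],[21.9,-21.65,0,0,0,-0.236,1],[21.9,-21.65,0,0,0,-0.236,1],[21.9,-21.65,0,0,0,-0.236,1],[21.9,-21.65,0,0,0,-0.236,1],[21.9,-21.65,0,0,0,-0.236,1],[21.9,-21.65,0,0,0,-0.236,1],[21.9,-21.65,0,0,0,-0.236,1]]]}}

```text
time_s: 20.6
eef_pos: [0.4123, 0.2665, 0.1675]
eef_rot: [-0.0, 0.679, 0.734, -0.0]
wrist_force: [0.1, -0.9, 0.1]
opening: 1.002
```

```bash
python3 - <<'E'
from mods import *
I=snap("h"); I=snap("h")
for n,b in(("side",(225,290,150,100)),("top",(140,150,96,125))):
  for r in faces(I[n],n,b,175): print(n,np.round(r[0],1),np.round(r[1],1),round(r[2],1))
print(get_obs()["eef_pos"])
plan([(413.5,265.4,32,94.3,"down"),(413.5,265.4,150,94.3),(585,-28.5,150,80.8),(585,-28.5,60,80.8)])
E
```

```text
side [430.4 273.9] [ 6.9 30.9] 12.3
side [395.  264.2] [16.7  7.2] 87.2
top [431.4 266.8] [12.6  3.7] 88.5
top [394.5 264.1] [ 4.8 15. ] 2.9
[0.41445471 0.26428318 0.16754041]
['down'] [ 0.12 -0.09 13.55] [ 0.     0.    -0.002] rows>= 3
[] [  0.    0.  -11.8] [0. 0. 0.] rows>= 3
[] [-30.59  14.9    0.  ] [ 0.    -0.     0.236] rows>= 7
[] [ 0. -0.  9.] [0. 0. 0.] rows>= 2
```

Emit:
{"op": "apply_moves", "data": {"moves": [[[0.05,-0.05,5,0,0,0,1],[0.05,-0.05,10,0,0,0,1],[0.05,-0.05,13.5,0,0,0,1],[0.05,-0.05,13.5,0,0,0,1],[0.05,-0.05,13.5,0,0,0,1],[0.05,-0.05,13.5,0,0,0,0],[0.05,-0.05,13.5,0,0,0,0],[0.05,-0.05,13.5,0,0,0,0]]]}}

```text
time_s: 21.6
eef_pos: [0.4142, 0.2663, 0.0343]
eef_rot: [0.001, 0.68, 0.733, 0.002]
wrist_force: [-0.5, -1.3, 1.0]
opening: 0.513
```

Emit:
{"op": "apply_moves", "data": {"moves": [[[0,0,0,0,0,0,0],[0,0,0,0,0,0,0],[0,0,0,0,0,0,0],[0,0,0,0,0,0,0]]]}}

```text
time_s: 22.0
eef_pos: [0.4144, 0.2664, 0.0345]
eef_rot: [0.001, 0.68, 0.733, 0.002]
wrist_force: [-0.6, -1.4, 7.2]
opening: 0.504
```

Emit:
{"op": "apply_moves", "data": {"moves": [[[0,0,-5,0,0,0,0],[0,0,-10,0,0,0,0],[0,0,-11.8,0,0,0,0],[0,0,-11.8,0,0,0,0],[0,0,-11.8,0,0,0,0]]]}}

```text
time_s: 22.5
eef_pos: [0.4129, 0.266, 0.1511]
eef_rot: [0.0, 0.68, 0.733, 0.001]
wrist_force: [-0.6, 0.1, 0.5]
opening: 0.504
```

Emit:
{"op": "apply_moves", "data": {"moves": [[[-30.6,14.9,0,0,0,0.236,0],[-30.6,14.9,0,0,0,0.236,0],[-30.6,14.9,0,0,0,0.236,0],[-30.6,14.9,0,0,0,0.236,0],[-30.6,14.9,0,0,0,0.236,0],[-30.6,14.9,0,0,0,0.236,0],[-30.6,14.9,0,0,0,0.236,0],[-30.6,14.9,0,0,0,0.236,0]]]}}

```text
time_s: 23.3
eef_pos: [0.5856, -0.0328, 0.1488]
eef_rot: [0.0, 0.763, 0.646, -0.001]
wrist_force: [-0.2, 0.4, -0.4]
opening: 0.503
```

```bash
python3 - <<'E'
from h import *
I=snap("i"); I=snap("i"); o=get_obs(); print(o["eef_pos"],o["opening"],o["wrist_force"],yaw())
plan([(585,-28.5,150,80.8),(585,-28.5,57,80.8)])
f=lambda a,c:cv2.resize(a[max(0,c[1]-40):c[1]+40,max(0,c[0]-40):c[0]+40],(400,400),interpolation=cv2.INTER_CUBIC)
cv2.imwrite("pics/i.png",np.hstack([f(I["side"],(285,225)),f(I["top"],(320,175))]))
E
```

```text
[ 0.58292334 -0.02697544  0.14896916] 0.5060345253449051 [ 0.57916532  0.58295681 -0.45211187] 80.80964133746623
[] [-0.12  0.23 -0.1 ] [-0.003 -0.001  0.   ] rows>= 1
[] [ 0.  -0.   9.3] [0. 0. 0.] rows>= 2
```

View pics/i.png

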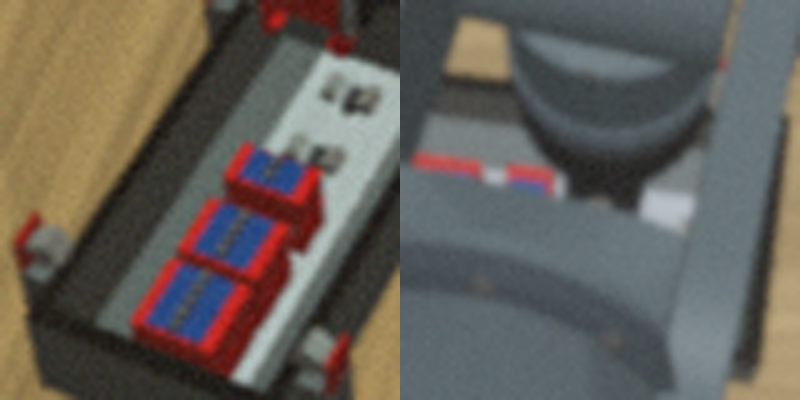

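Emit:
{"op": "apply_moves", "data": {"moves": [[[-0.1,0.15,4,0,0,0,0],[-0.1,0.15,7.5,0,0,0,0],[-0.1,0.15,9.1,0,0,0,0],[-0.1,0.15,9.1,0,0,0,0],[-0.1,0.15,9.1,0,0,0,0],[-0.1,0.15,9.1,0,0,0,0]]]}}

```text
time_s: 24.1
eef_pos: [0.5872, -0.0294, 0.0616]
eef_rot: [0.001, 0.761, 0.648, 0.001]
wrist_force: [0.8, 0.4, -0.3]
opening: 0.506
```

Emit:
{"op": "apply_moves", "data": {"moves": [[[0,0,0.6,0,0,0,0],[0,0,0.9,0,0,0,0],[0,0,1.2,0,0,0,0],[0,0,1.5,0,0,0,0],[0,0,1.8,0,0,0,0],[0,0,1.9,0,0,0,0],[0,0,1.9,0,0,0,0],[0,0,1.9,0,0,0,0]]]}}

```text
time_s: 24.9
eef_pos: [0.5856, -0.0294, 0.0425]
eef_rot: [-0.0, 0.762, 0.648, -0.0]
wrist_force: [-11.6, 1.2, 20.9]
opening: 0.498
```

Emit:
{"op": "apply_moves", "data": {"moves": [[[0,0,-0.4,0,0,0,0.66],[0,0,-0.4,0,0,0,0.66],[0,0,-0.4,0,0,0,0.66],[0,0,-2,0,0,0,0.66],[0,0,-5,0,0,0,0.66],[0,0,-10,0,0,0,0.66],[0,0,-15,0,0,0,1],[0,0,-15,0,0,0,1]]]}}

```text
time_s: 25.7
eef_pos: [0.5906, -0.0304, 0.2001]
eef_rot: [0.006, 0.762, 0.648, 0.004]
wrist_force: [1.2, 0.0, 0.9]
opening: 0.968
```

```bash
python3 - <<'E'
from h import *
r=lambda a,x,y,w,h,k:cv2.resize(a[y:y+h,x:x+w],None,fx=k,fy=k,interpolation=cv2.INTER_CUBIC)
t=cv2.imread("pics/top0.png");s=cv2.imread("pics/side0.png")
cv2.imwrite("pics/g1.png",np.hstack([r(t,341,220,40,40,10),r(s,354,175,40,40,10)]))
for n,im,c in(("top",t,(341,220)),("side",s,(354,175))):
    a=r(im,*c,40,40,6).astype(int); B,G,R=a[...,0],a[...,1],a[...,2]
    for l,m in(("green",(G-R>40)&(G-B>30)),("white",(np.minimum(np.minimum(B,G),R)>165)),("black",np.maximum(np.maximum(B,G),R)<70),("red",(R-np.maximum(B,G)>50))):
        p=np.argwhere(m)[:,::-1]
        if len(p)<5: continue
        hull=cv2.convexHull(p.astype(np.float32)); q=lambda v:np.round((np.array(v)+.5)/6-.5+c,2)
        x=cv2.fitEllipse(hull) if l=="white" else cv2.minAreaRect(hull)
        print(n,l,len(p),"mean",q(p.mean(0)),"fit",q(x[0]),np.round(np.array(x[1])/6,1),round(x[2]))
o=get_obs();print(o["eef_pos"])
E
```

```text
top white 12447 mean [361.24 240.12] fit [361.36 239.6 ] [25.  25.5] 143
top black 62 mean [368.6  238.87] fit [368.64 238.86] [0.9 1.9] 8
top red 1182 mean [360.85 238.38] fit [360.67 238.42] [ 2.7 12.8] 90
side green 64 mean [368.01 187.73] fit [368.02 187.7 ] [1.8 1.1] 63
side white 5551 mean [375.33 194.87] fit [374.58 194.63] [17.6 23.5] 97
side black 7987 mean [373.29 205.17] fit [371.86 198.41] [31.4 23.7] 71
side red 1033 mean [374.95 187.94] fit [374.05 191.13] [ 3. 20.] 15
[ 0.59063756 -0.0304382   0.20010684]
```

View pics/g1.png

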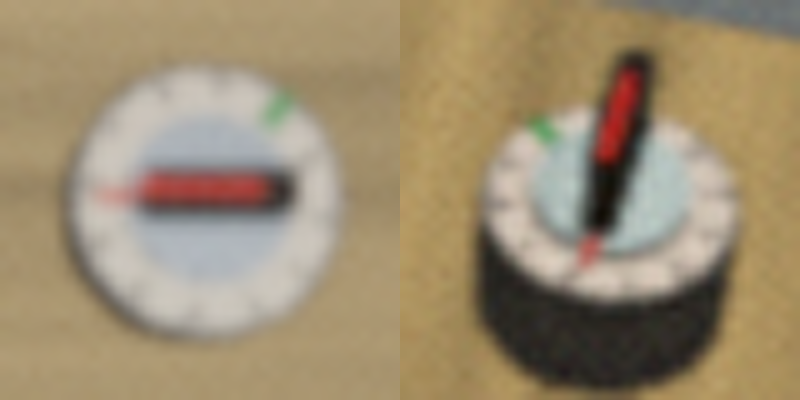

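```bash
python3 - <<'E'
from h import *
for z in(.036,.042):
  for n,c,pt,gr in(("top",(361.36,239.6),(350.8,239.1),(368.6,230.3)),("side",(374.58,194.63),(372.6,199.8),(367.9,187.5))):
    C=onz(n,c,z);a=lambda p:np.degrees(np.arctan2(*(onz(n,p,z)-C)[[1,0]])); print(z,n,C*1000,a(pt),a(gr),np.linalg.norm(onz(n,gr,z)-C))
print(onz("top",(361.2,238.4),.08)*1000,onz("top",(355,238.4),.08)*1000,onz("top",(370,238.7),.08)*1000)
plan([(429,-124,180,85)])
E
```

```text
0.036 top [ 429.96032402 -125.23918198   36.        ] 85.74755347768249 -40.25406374736451 0.029901659681404746
0.036 side [ 430.82887346 -129.54164529   36.        ] 85.8058672787544 -41.78382061097549 0.029846133979133663
0.042 top [ 429.49233569 -124.55622769   42.        ] 85.74755347768249 -40.25406374736446 0.029713416675599007
0.042 side [ 430.24829192 -124.38524034   42.        ] 85.80586727875449 -41.7838206109757 0.029654214926480182
[ 429.39699288 -119.99181071   80.        ] [ 429.79515218 -105.20691057   80.        ] [ 428.11776786 -140.92281315   80.        ]
[] [-11.82 -14.49   1.8 ] [ 0.015  0.002 -0.074] rows>= 4
```

Emit:
{"op": "apply_moves", "data": {"moves": [[[-11.8,-14.0,1,0,0,-0.096,1],[-11.8,-14.0,1,0,0,-0.096,1],[-11.8,-14.0,1,0,0,-0.096,1],[-11.8,-14.0,5,0,0,-0.096,1],[-11.8,-14.0,5,0,0,-0.096,1],[-11.8,-14.0,5,0,0,-0.096,1],[-11.8,-14.0,5,0,0,-0.096,1],[-11.8,-14.0,5,0,0,-0.096,1]]]}}

```text
time_s: 26.5
eef_pos: [0.4304, -0.1236, 0.1419]
eef_rot: [0.001, 0.729, 0.684, 0.0]
wrist_force: [-0.2, -0.1, -0.5]
opening: 0.999
```

```bash
python3 - <<'E'
from h import *
I=snap("j"); print(get_obs()["eef_pos"],yaw())
plan([(429.6,-124.4,70,86.3)])
s=I["side"][120:260,225:365]; cv2.imwrite("pics/j.png",cv2.resize(s,(560,560),interpolation=cv2.INTER_CUBIC))
E
```

```text
[ 0.42993033 -0.12333433  0.14146546] 86.35224997258065
[] [-0.1  -0.04  7.15] [0.002 0.001 0.001] rows>= 2
```

View pics/j.png

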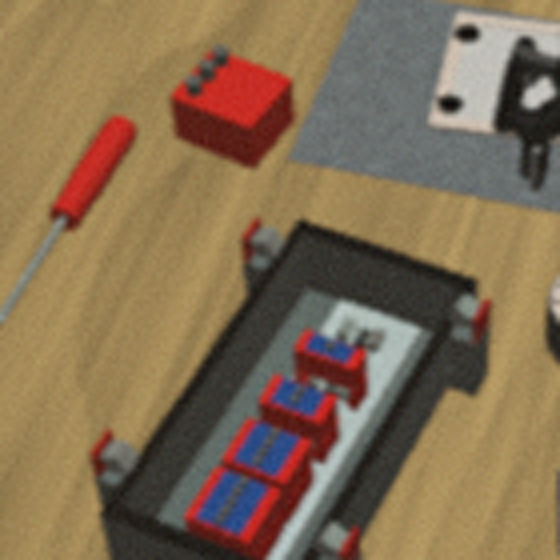

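Emit:
{"op": "apply_moves", "data": {"moves": [[[-0.05,0,4,0,0,0,1],[-0.05,0,7.1,0,0,0,1],[-0.05,0,7.1,0,0,0,1],[-0.05,0,7.1,0,0,0,0.5],[-0.05,0,7.1,0,0,0,0],[-0.05,0,7.1,0,0,0,0],[-0.05,0,7.1,0,0,0,0],[-0.05,0,7.1,0,0,0,0]]]}}

```text
time_s: 27.4
eef_pos: [0.4291, -0.1242, 0.0703]
eef_rot: [0.001, 0.73, 0.684, 0.0]
wrist_force: [0.1, 0.1, 1.1]
opening: 0.142
```

Emit:
{"op": "apply_moves", "data": {"moves": [[[0,0,0,0,0,0,0],[0,0,0,0,0,0,0],[0,0,0,0,0,0,0],[0,0,0,0,0,0,0]]]}}

```text
time_s: 27.8
eef_pos: [0.4285, -0.1241, 0.0704]
eef_rot: [-0.0, 0.73, 0.684, -0.0]
wrist_force: [-3.9, 0.5, 8.3]
opening: 0.107
```

```bash
python3 - <<'E'
from h import *
o=get_obs(); print(o["eef_pos"],yaw(),o["wrist_force"],o["torque"],o["opening"],o["q"])
E
```

```text
[ 0.4284539  -0.12407248  0.07038363] 86.29084513399391 [-3.85315073  0.46882474  8.25352754] [0.15391418 0.62101471 0.03383825] 0.10663973969536739 [-5.48780719e-01  1.57561700e-01  2.05337874e+00 -6.31770951e-04
  9.30851639e-01 -4.83666368e-01]
```

Emit:
{"op": "apply_moves", "data": {"moves": [[[0,0,0,0,0,0.14,0],[0,0,0,0,0,0.28,0],[0,0,0,0,0,0.42,0],[0,0,0,0,0,0.56,0],[0,0,0,0,0,0.7,0],[0,0,0,0,0,0.84,0],[0,0,0,0,0,0.98,0],[0,0,0,0,0,1.11,0]]]}}

```text
time_s: 28.6
eef_pos: [0.428, -0.1237, 0.0703]
eef_rot: [-0.0, 0.981, 0.194, -0.001]
wrist_force: [-7.2, 2.4, 13.6]
opening: 0.109
```

Emit:
{"op": "apply_moves", "data": {"moves": [[[0,0,0,0,0,0.14,0],[0,0,0,0,0,0.28,0],[0,0,0,0,0,0.42,0],[0,0,0,0,0,0.56,0],[0,0,0,0,0,0.7,0],[0,0,0,0,0,0.84,0],[0,0,0,0,0,0.98,0],[0,0,0,0,0,1.11,0]]]}}

```text
time_s: 29.4
eef_pos: [0.428, -0.1231, 0.0703]
eef_rot: [-0.0, 0.936, -0.352, -0.001]
wrist_force: [-4.5, 4.9, 14.2]
opening: 0.107
```

Emit:
{"op": "apply_moves", "data": {"moves": [[[0,0,0,0,0,0,0],[0,0,0,0,0,0,0],[0,0,0,0,0,0,0.8],[0,0,0,0,0,0,0.8],[0,0,0,0,0,0,0.8],[0,0,0,0,0,0,0.8],[0,0,-5,0,0,0,0.8],[0,0,-8,0,0,0,0.8]]]}}

```text
time_s: 30.2
eef_pos: [0.4286, -0.124, 0.1507]
eef_rot: [-0.0, 0.937, -0.35, -0.0]
wrist_force: [1.1, -0.7, 0.6]
opening: 0.798
```

Emit:
{"op": "apply_moves", "data": {"moves": [[[0,0,-5,0,0,0,1],[0,0,-10,0,0,0,1],[0,0,-12,0,0,0,1]]]}}

```text
time_s: 30.5
eef_pos: [0.4303, -0.1249, 0.2748]
eef_rot: [0.001, 0.937, -0.35, 0.004]
wrist_force: [0.8, -0.1, 0.1]
opening: 1.002
```

```bash
python3 - <<'E'
from h import *
I=snap("k"); I=snap("k"); o=get_obs();print(o["eef_pos"],yaw(),o["time_s"])
r=lambda a,x,y,w,h,k:cv2.resize(a[y:y+h,x:x+w],None,fx=k,fy=k,interpolation=cv2.INTER_CUBIC)
cv2.imwrite("pics/k.png",np.hstack([r(I["top"],341,220,40,40,10),r(I["side"],354,175,40,40,10)]))
E
```

```text
[ 0.42841656 -0.12382012  0.26913159] -40.92322715110526 30.7
```

View pics/k.png

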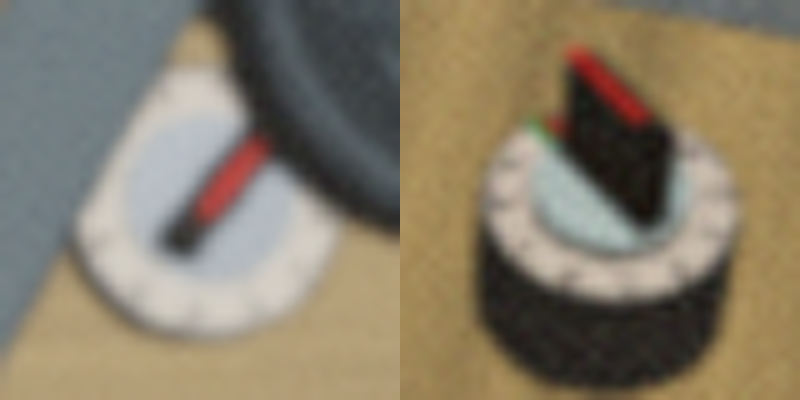

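```bash
python3 - <<'E'
from h import *
for n,(x,y,w,h) in(("top",(415,165,75,120)),("side",(325,115,105,55))):
    im=cv2.imread(f"pics/{n}0.png"); a=cv2.resize(im[y:y+h,x:x+w],None,fx=6,fy=6,interpolation=cv2.INTER_CUBIC)
    m=(a.max(2)<75).astype(np.uint8)
    nl,lab,st,ce=cv2.connectedComponentsWithStats(m)
    for s,c in zip(st[1:],ce[1:]):
        if 150<s[4]:
            p=(c+.5)/6-.5+[x,y]; z=.004 if s[4]<2500 else .036
            print(n,s[4],np.round(p,1),np.round(onz(n,p,z)[:2]*1000,1))
for q in((558,127),(543,128)):
    p=(354+(q[0]-400)/10-.45,175+q[1]/10-.45);d=onz("side",p,.042)-[.4298,-.1245,.042];print(np.degrees(np.arctan2(d[1],d[0])),d)
E
```

```text
top 699 [459.  178.4] [ 587.5 -395.5]
top 640 [429.  181.7] [ 580.8 -315.7]
top 6055 [454.1 223.4] [ 464.4 -359.8]
top 793 [476.  268.3] [ 352.1 -415.6]
top 747 [444.6 271.8] [ 345.4 -335.6]
side 438 [341.4 127.9] [ 588.2 -397.2]
side 6345 [378.4 137.4] [ 464.9 -349.4]
side 413 [418.2 137.1] [ 352.9 -417.2]
side 469 [337.1 145.5] [ 581.4 -317.3]
side 464 [416.6 155.6] [ 346. -337.]
-48.506919929249825 [ 1.90395636e-02 -2.15255498e-02  3.46944695e-17]
-41.43945731087182 [ 2.28003929e-02 -2.01291731e-02  3.46944695e-17]
```

Emit:
{"op": "apply_moves", "data": {"moves": [[[18.8,15.8,9,0,0,-0.8,1],[18.8,15.8,9,0,0,-0.8,1],[18.8,15.8,9,0,0,-0.8,1],[18.8,15.8,9,0,0,-0.8,1],[18.8,15.8,9,0,0,-0.8,1],[18.8,15.8,9,0,0,-0.8,1],[18.8,15.8,9,0,0,-0.8,1],[18.8,15.8,9,0,0,-0.8,1]]]}}

```text
time_s: 31.5
eef_pos: [0.4662, -0.3651, 0.1775]
eef_rot: [-0.002, 0.999, 0.042, -0.001]
wrist_force: [-0.2, 0.6, 0.2]
opening: 1.001
```

```bash
python3 - <<'E'
from h import *
I=snap("l"); o=get_obs();print(o["eef_pos"],yaw(),o["time_s"])
r=lambda a,x,y,w,h,k:cv2.resize(a[y:y+h,x:x+w],None,fx=k,fy=k,interpolation=cv2.INTER_CUBIC)
cv2.imwrite("pics/l.png",np.hstack([r(I["top"],341,220,40,40,10),r(I["side"],354,175,40,40,10)]))
plan([(466.8,-366.4,80,4.9),(466.8,-366.4,22,4.9)])
E
```

```text
[ 0.46703063 -0.3648943   0.17916345] 4.9055750180315965 31.6
[] [-0.03  0.16  9.92] [-0.001  0.001  0.   ] rows>= 2
[] [-0.  -0.   5.8] [0. 0. 0.] rows>= 2
```

View pics/l.png

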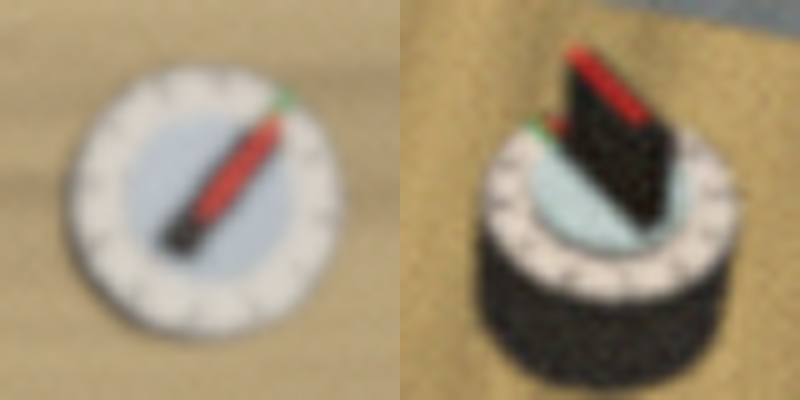

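Emit:
{"op": "apply_moves", "data": {"moves": [[[-0.03,0.15,5,0,0,0,1],[-0.03,0.15,10,0,0,0,1],[-0.03,0.15,13,0,0,0,1],[-0.03,0.15,15,0,0,0,1],[-0.03,0.15,15,0,0,0,1],[-0.03,0.15,15,0,0,0,0.5],[-0.03,0.15,15,0,0,0,0],[-0.03,0.15,15,0,0,0,0]]]}}

```text
time_s: 32.4
eef_pos: [0.468, -0.3688, 0.0316]
eef_rot: [0.001, 0.999, 0.043, 0.001]
wrist_force: [-0.5, -0.3, 0.5]
opening: 0.512
```

Emit:
{"op": "apply_moves", "data": {"moves": [[[0,0,0,0,0,0,0],[0,0,0,0,0,0,0],[0,0,0,0,0,0,0],[0,0,0,0,0,0,0],[0,0,0,0,0,0,0],[0,0,0,0,0,0,0]]]}}

```text
time_s: 33.0
eef_pos: [0.4674, -0.3684, 0.0306]
eef_rot: [0.0, 0.999, 0.043, 0.0]
wrist_force: [-0.6, 1.2, 6.0]
opening: 0.174
```

```bash
python3 - <<'E'
from h import *
camera("top"); o=get_obs();print(o["eef_pos"],yaw(),o["opening"],o["wrist_force"])
plan([(467,-366.4,180,4.9),(592,15,180,80.8),(592,15,115,80.8)])
E
```

```text
[ 0.46743041 -0.36836391  0.03059271] 4.9109587426552475 0.17310114738981225 [-0.86115426  2.89724728  6.76368523]
[] [-1.000e-02 -1.900e-01 -1.494e+01] [ 0.001 -0.001  0.   ] rows>= 3
[] [ 15.71 -36.93  -0.  ] [-0.     0.    -1.325] rows>= 9
[] [ 0.  -0.   6.5] [0. 0. 0.] rows>= 2
```

Emit:
{"op": "apply_moves", "data": {"moves": [[[0,0,-2,0,0,0,0],[0,0,-5,0,0,0,0],[0,0,-9,0,0,0,0],[0,0,-13,0,0,0,0],[0,0,-16,0,0,0,0],[0,0,-16,0,0,0,0],[0,0,-16,0,0,0,0]]]}}

```text
time_s: 33.75
eef_pos: [0.4668, -0.3678, 0.1893]
eef_rot: [0.0, 0.999, 0.043, 0.0]
wrist_force: [0.0, -0.1, -3.3]
opening: 0.174
```

Emit:
{"op": "apply_moves", "data": {"moves": [[[1,-3,0,0,0,-0.1,0],[2.5,-6,0,0,0,-0.21,0],[4,-9.5,0,0,0,-0.34,0],[5.5,-13,0,0,0,-0.46,0],[7,-16.5,0,0,0,-0.59,0],[8.5,-20,0,0,0,-0.71,0],[10,-23.5,0,0,0,-0.84,0],[11.5,-27,0,0,0,-0.96,0]]]}}

```text
time_s: 34.55
eef_pos: [0.557, -0.087, 0.1864]
eef_rot: [-0.002, 0.865, 0.502, -0.002]
wrist_force: [0.9, -0.6, -3.2]
opening: 0.178
```

```bash
python3 - <<'E'
from h import *
camera("top"); o=get_obs();print(o["eef_pos"],yaw(),o["opening"],o["wrist_force"],o["torque"])
plan([(592,14.6,190,80.8),(592,14.6,120,80.8)])
E
```

```text
[ 0.55810156 -0.08164981  0.18644871] 60.70145237667279 0.17440365375414865 [ 0.05111962  4.45675406 -2.39426602] [0.32275481 0.07636818 0.00874289]
[] [10.05 -1.76 -0.31] [-0.005 -0.004 -0.351] rows>= 3
[] [ 0. -0.  7.] [0. 0. 0.] rows>= 2
```

Emit:
{"op": "apply_moves", "data": {"moves": [[[3.5,-0.8,0,0,0,-0.12,0],[7,-1.6,0,0,0,-0.24,0],[10.6,-2.3,0,0,0,-0.365,0],[10.6,-2.3,0,0,0,-0.365,0],[10.6,-2.3,0,0,0,-0.365,0],[10.6,-2.3,0,0,0,-0.365,0],[10.6,-2.3,0,0,0,-0.365,0]]]}}

```text
time_s: 35.3
eef_pos: [0.591, 0.0131, 0.1886]
eef_rot: [-0.001, 0.762, 0.647, -0.001]
wrist_force: [0.0, 0.2, -2.8]
opening: 0.175
```

```bash
python3 - <<'E'
from h import *
for i in range(3): camera("top")
o=get_obs();print(o["eef_pos"],yaw(),o["opening"],o["wrist_force"],o["torque"])
plan([(592,14.6,125,80.8),(592,14.6,108,80.8)])
E
```

```text
[0.5914833  0.01323188 0.18942475] 80.731843801649 0.17198515282177465 [-0.51845186 -0.96364256 -3.00962876] [-0.02081675 -0.04500644  0.00940898]
[] [0.14 0.03 6.44] [-0.     0.    -0.001] rows>= 2
[] [ 0.  -0.   1.7] [0. 0. 0.] rows>= 1
```

Emit:
{"op": "apply_moves", "data": {"moves": [[[0.14,0.03,3,0,0,0,0],[0.14,0.03,6,0,0,0,0],[0.14,0.03,7.4,0,0,0,0],[0.14,0.03,7.4,0,0,0,0],[0.14,0.03,7.4,0,0,0,0],[0.14,0.03,7.4,0,0,0,0],[0.14,0.03,7.4,0,0,0,0]]]}}

```text
time_s: 36.15
eef_pos: [0.5933, 0.0153, 0.1172]
eef_rot: [0.001, 0.761, 0.648, 0.001]
wrist_force: [0.6, 0.2, -2.3]
opening: 0.174
```

```bash
python3 - <<'E'
from h import *
I=snap("m"); o=get_obs();print(o["eef_pos"],yaw(),o["opening"],o["wrist_force"],o["torque"])
r=lambda a,x,y,w,h,k:cv2.resize(a[y:y+h,x:x+w],None,fx=k,fy=k,interpolation=cv2.INTER_CUBIC)
cv2.imwrite("pics/m.png",np.vstack([r(I["side"],235,165,130,110,5)])[:600])
E
```

```text
[0.59285126 0.01540444 0.11668331] 80.83426604043657 0.17597820639785608 [ 0.06840131 -0.46448528 -1.1334831 ] [ 0.06552718 -0.01520409  0.02543602]
```

View pics/m.png

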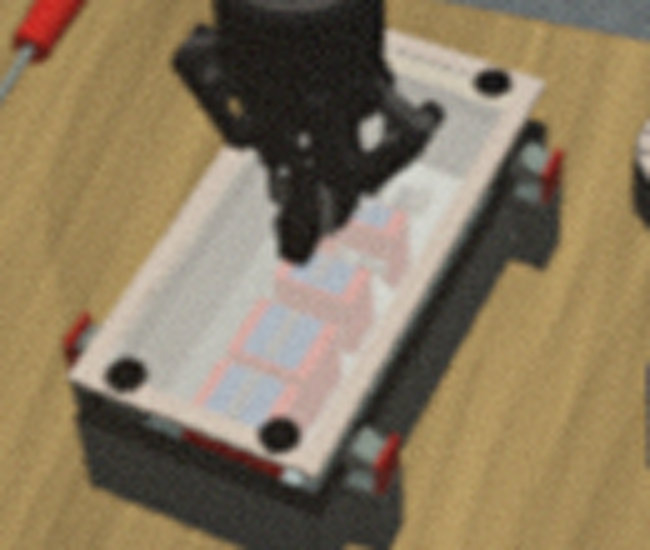

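```bash
python3 - <<'E'
from h import *
im=cv2.imread("pics/side_m.png"); x,y,w,h=235,165,130,110; P=[]
a=cv2.resize(im[y:y+h,x:x+w],None,fx=6,fy=6,interpolation=cv2.INTER_CUBIC); m=(a.max(2)<75).astype(np.uint8)
nl,lab,st,ce=cv2.connectedComponentsWithStats(m)
for s,c in zip(st[1:],ce[1:]):
    p=(c+.5)/6-.5+[x,y]
    if 200<s[4]<3000: print(s[4],np.round(p,1),np.round(onz("side",p,.0905)[:2]*1000,1))
u=np.array([.160,.987]);v=np.array([.987,-.160])
for i,j in((-1,1),(1,1),(1,-1),(-1,-1)): print(i,j,np.array([592.9,15.4])+40*i*v+118*j*u)
E
```

```text
781 [333.1 181. ] [536.5 -99.6]
935 [363.  203.6] [446.9 -47. ]
1140 [259.8 239.5] [653.2 121. ]
1230 [290.4 251.6] [574.3 133.9]
-1 1 [572.3   138.266]
1 1 [651.26  125.466]
1 -1 [ 613.5   -107.466]
-1 -1 [534.54  -94.666]
```

```bash
python3 - <<'E'
from h import *
im=cv2.imread("pics/top_m.png")
for X in((572.3,138.3),(651.3,125.5),(613.5,-107.5),(534.5,-94.7)):
    p=proj("top",np.array([*X,90])/1000); c=p.round().astype(int); x,y=c-10
    a=cv2.resize(im[y:y+20,x:x+20],None,fx=6,fy=6,interpolation=cv2.INTER_CUBIC); m=(a.max(2)<80).astype(np.uint8)
    nl,lab,st,ce=cv2.connectedComponentsWithStats(m)
    for s,cc in zip(st[1:],ce[1:]):
        if s[4]>150: q=(cc+.5)/6-.5+[x,y]; print(X,np.round(p,1),s[4],np.round(q,1),np.round(onz("top",q,.09)[:2]*1000,1))
# red catch backs: side0 vs side_m, and rail features
for n in("side0","side_m","top0"):
    im=cv2.imread(f"pics/{n}.png"); x,y=(235,165) if n[0]=="s" else (240,130)
    a=cv2.resize(im[y:y+110,x:x+130],None,fx=6,fy=6,interpolation=cv2.INTER_CUBIC).astype(int)
    m=((a[...,2]>110)&(a[...,2]-np.maximum(a[...,0],a[...,1])>60)).astype(np.uint8)
    nl,lab,st,ce=cv2.connectedComponentsWithStats(m)
    for s,c in zip(st[1:],ce[1:]):
        if s[4]>100: q=(c+.5)/6-.5+[x,y];print(n,s[4],np.round(q,1),np.round(onz(n.split("_")[0].rstrip("0"),q,.075)[:2]*1000,1))
E
```

```text
(651.3, 125.5) [258.2 151.2] 10359 [256.9 150.4] [653.4 128.7]
(613.5, -107.5) [352.8 163.1] 747 [354.1 162.2] [ 615.7 -110.7]
(534.5, -94.7) [349.  194.8] 730 [350.4 194. ] [536.4 -98.2]
side0 3008 [243.9 168.8] [780.8 -93.1]
side0 384 [287.3 176.9] [659.7 -95.8]
side0 349 [345.3 196.9] [496.5 -69.2]
side0 526 [249.8 230.5] [691.   93.1]
side0 453 [311.9 254.9] [528.3 119.9]
side_m 2959 [243.9 168.8] [780.9 -93.1]
side_m 341 [345.3 197. ] [496.6 -69. ]
side_m 526 [249.8 230.5] [690.9  93. ]
side_m 435 [311.9 254.9] [528.2 119.9]
top0 186 [271.  138.1] [689.9  95.4]
top0 194 [345.1 147.6] [658.9 -91.5]
top0 293 [260.6 201.8] [526.3 121.9]
top0 319 [337.  212.2] [495.2 -65. ]
top0 987 [360.8 238.4] [ 429.9 -119.7]
```

Emit:
{"op": "apply_moves", "data": {"moves": [[[0.28,-0.14,0.4,0,0,0,0],[0.28,-0.14,0.7,0,0,0,0],[0.28,-0.14,0.7,0,0,0,0],[0.28,-0.14,0.9,0,0,0,0],[0.28,-0.14,1.1,0,0,0,0],[0.28,-0.14,1.1,0,0,0,0],[0.28,-0.14,1.1,0,0,0,0],[0.28,-0.14,1.1,0,0,0,0]]]}}

```text
time_s: 37.05
eef_pos: [0.5912, 0.0185, 0.1046]
eef_rot: [-0.0, 0.761, 0.648, -0.0]
wrist_force: [1.0, 0.5, -3.1]
opening: 0.173
```

```bash
cat > lid.py <<'E'
from h import *
def spots(C,z,tag):
    I=snap(tag); u=np.array([.160,.987]);v=np.array([.987,-.160]); o={}
    for n in("top","side"):
        for k,(i,j) in enumerate(((-1,1),(1,1),(1,-1),(-1,-1))):
            X=np.array([*(np.array(C)+40*i*v+118*j*u),z])/1000
            p=proj(n,X); x,y=p.round().astype(int)-9
            a=cv2.resize(I[n][y:y+18,x:x+18],None,fx=6,fy=6,interpolation=cv2.INTER_CUBIC); m=(a.max(2)<80).astype(np.uint8)
            nl,lab,st,ce=cv2.connectedComponentsWithStats(m)
            for s,c in zip(st[1:],ce[1:]):
                if 250<s[4]<1500:
                    q=(c+.5)/6-.5+[x,y]; o[n,k]=q; print(n,k,s[4],np.round(q,1),"off",np.round(onz(n,q,z/1000)[:2]*1000-X[:2]*1000,1))
    for k in range(4):
        if("top",k) in o and("side",k) in o: X,e=tri(o["top",k],o["side",k]); print(k,np.round(X*1000,1),round(e*1000,1))
    ob=get_obs(); print(ob["eef_pos"],yaw(),ob["wrist_force"],ob["torque"],ob["time_s"])
E
python3 - <<'E'
from lid import *
spots((592.5,14.5),78,"n")
E
```

```text
top 2 686 [352.5 164.5] off [0.3 0.7]
top 3 703 [348.8 195.9] off [-0.1  0.5]
side 0 1214 [291.2 255.9] off [ 0.4 -0.4]
side 1 1185 [260.6 243.7] off [ 0.7 -0.5]
side 3 846 [333.4 185.4] off [ 0.7 -0.6]
3 [534.2 -95.   79.3] 0.7
[0.5912225  0.01850441 0.10457062] 80.83517871408237 [-0.11515769 -0.72465262 -1.78964065] [-0.00935585 -0.01287399  0.01577534] 37.15
```

Emit:
{"op": "apply_moves", "data": {"moves": [[[0,0,0.2,0,0,0,0],[0,0,0.2,0,0,0,0],[0,0,0.2,0,0,0,0.5],[0,0,0.2,0,0,0,0.6],[0,0,0.2,0,0,0,0.6],[0,0,-3,0,0,0,0.6],[0,0,-7,0,0,0,0.6],[0,0,-9,0,0,0,0.6]]]}}

```text
time_s: 37.95
eef_pos: [0.5927, 0.0183, 0.1981]
eef_rot: [0.002, 0.761, 0.648, 0.001]
wrist_force: [1.5, 0.0, 0.8]
opening: 0.599
```

Emit:
{"op": "apply_moves", "data": {"moves": [[[0,0,0,0,0,0,0],[0,0,0,0,0,0,0],[0,0,0,0,0,0,0]]]}}

```text
time_s: 38.25
eef_pos: [0.5902, 0.0187, 0.1929]
eef_rot: [-0.001, 0.761, 0.648, -0.001]
wrist_force: [-0.4, 0.5, -0.4]
opening: 0.094
```

```bash
python3 - <<'E'
from lid import *
spots((592.6,14.5),77,"o")
plan([(572,137.4,125,80.8),(572,137.4,85,80.8)])
E
```

```text
top 1 1224 [251.  148.6] off [12.  21.2]
top 1 731 [259.2 152.8] off [0.3 0.4]
top 2 703 [352.4 164.8] off [-0.4  0.8]
top 3 708 [348.6 196.2] off [-0.6  0.9]
side 0 1270 [290.8 256.3] off [1.1 0.2]
side 1 1237 [260.4 244. ] off [ 1.  -0.5]
side 3 904 [333.4 185.9] off [0.2 0.3]
1 [651.3 124.8  78.1] 0.7
3 [533.8 -94.5  77.8] 0.8
[0.59024644 0.01863437 0.19278899] 80.83329092340578 [-0.51537079 -0.25070303 -0.17927407] [-0.02984857  0.01822434  0.0310629 ] 38.35
[] [11.43 -3.67  6.79] [-0.003 -0.     0.001] rows>= 3
[] [ 0. -0.  4.] [0. 0. 0.] rows>= 1
```

Emit:
{"op": "apply_moves", "data": {"moves": [[[11.4,-3.65,5,0,0,0,0],[11.4,-3.65,6.8,0,0,0,0],[11.4,-3.65,6.8,0,0,0,0],[11.4,-3.65,6.8,0,0,0,0],[11.4,-3.65,8.5,0,0,0,0],[11.4,-3.65,8.5,0,0,0,0],[11.4,-3.65,8.5,0,0,0,0]]]}}

```text
time_s: 39.05
eef_pos: [0.5732, 0.1363, 0.1093]
eef_rot: [-0.0, 0.762, 0.648, -0.001]
wrist_force: [0.1, 0.7, 0.2]
opening: -0.002
```

```bash
python3 - <<'E'
from h import *
camera("top");camera("top"); o=get_obs();print(o["eef_pos"],yaw(),o["wrist_force"])
E
```

```text
[0.5739358 0.1362674 0.1102723] 80.7874134890411 [ 0.30041393 -0.29299727 -0.05419447]
```

Commanded z ≈ 108. Press slowly.

Emit:
{"op": "apply_moves", "data": {"moves": [[[0,0,0.6,0,0,0,0],[0,0,1,0,0,0,0],[0,0,1.3,0,0,0,0],[0,0,1.6,0,0,0,0],[0,0,1.9,0,0,0,0],[0,0,2.2,0,0,0,0],[0,0,2.4,0,0,0,0],[0,0,2.4,0,0,0,0]]]}}

```text
time_s: 39.95
eef_pos: [0.5736, 0.1369, 0.0869]
eef_rot: [0.0, 0.761, 0.648, -0.0]
wrist_force: [-5.4, -0.9, 11.5]
opening: 0.003
```

Emit:
{"op": "apply_moves", "data": {"moves": [[[0,0,0.2,0,0,0,0],[0,0,0.2,0,0,0,0],[0,0,0.2,0,0,0,0]]]}}

```text
time_s: 40.25
eef_pos: [0.5738, 0.1368, 0.0861]
eef_rot: [0.0, 0.761, 0.648, 0.0]
wrist_force: [-7.9, -1.8, 21.1]
opening: 0.001
```

Emit:
{"op": "apply_moves", "data": {"moves": [[[0,0,-2.6,0,0,0,0],[0,4,-2.6,0,0,0,0],[0,8,-2.6,0,0,0,0],[0,8,-2.6,0,0,0,0],[0,8,-2.2,0,0,0,0],[0,8,-2,0,0,0,0],[0,8,-1.6,0,0,0,0],[0,8,-1.3,0,0,0,0]]]}}

```text
time_s: 41.05
eef_pos: [0.6513, 0.1245, 0.096]
eef_rot: [-0.0, 0.761, 0.649, -0.0]
wrist_force: [-0.8, -0.3, 0.4]
opening: 0.003
```

Emit:
{"op": "apply_moves", "data": {"moves": [[[0,0,0.3,0,0,0,0],[0,0,0.6,0,0,0,0],[0,0,0.9,0,0,0,0],[0,0,1.2,0,0,0,0],[0,0,1.3,0,0,0,0],[0,0,1.3,0,0,0,0],[0,0,1.3,0,0,0,0]]]}}

```text
time_s: 41.75
eef_pos: [0.6526, 0.1242, 0.0851]
eef_rot: [0.0, 0.761, 0.648, 0.0]
wrist_force: [-4.6, -0.1, 10.8]
opening: 0.001
```

```bash
python3 - <<'E'
from lid import *
spots((592.6,14.5),72,"p")
E
```

```text
top 0 1232 [261.9 179.6] off [ 11.  -18.4]
top 2 664 [352.4 166.3] off [-2.7  0.4]
top 3 646 [348.6 197.3] off [-2.3  0.6]
side 0 1176 [291.2 258.6] off [-0.4  2.8]
side 0 1404 [286.1 264.6] off [ 5.9 21.2]
side 1 1072 [255.5 251.9] off [ 6.  20.2]
side 3 797 [333.8 188.5] off [-1.9  4.2]
0 [594.4 127.   17.3] 4.1
3 [533.1 -95.3  67.4] 0.6
[0.65261727 0.12414793 0.08505947] 80.8448282014235 [-4.78290022 -1.40388108 10.74164714] [-0.06007412  0.74899375  0.07036401] 41.85
```

Emit:
{"op": "apply_moves", "data": {"moves": [[[0,0,-2.6,0,0,0,0],[0,0,-8,0,0,0,0],[-8,-15,-10,0,0,0,0],[-8,-20,-10,0,0,0,0],[-8,-25,-10,0,0,0,0],[-8,-25,-10,0,0,0,0]]]}}

```text
time_s: 42.45
eef_pos: [0.4553, 0.0901, 0.1786]
eef_rot: [0.0, 0.761, 0.648, 0.0]
wrist_force: [-0.2, -0.6, 0.7]
opening: 0.004
```

```bash
python3 - <<'E'
from lid import *
spots((592.6,14.5),70,"q")
im=cv2.imread("pics/side_q.png")
cv2.imwrite("pics/q.png",cv2.resize(im[165:275,235:365],None,fx=5,fy=5,interpolation=cv2.INTER_CUBIC))
E
```

```text
top 1 736 [260.2 154.1] off [-0.8 -1.1]
top 2 707 [352.4 166.3] off [-2.2  0.2]
top 3 710 [348.5 197.3] off [-2.1  0.6]
side 0 1224 [291.2 258.6] off [0.1 1.6]
side 0 1446 [286.1 264.6] off [ 6.2 19.9]
side 1 1132 [261.1 246.2] off [-0.2  0.7]
side 2 764 [306.  178.9] off [-1.5  2.2]
1 [651.2 123.8  67.6] 0.6
2 [ 612.1 -108.4   67.3] 0.8
[0.44947785 0.09096419 0.1765774 ] 80.86805038206928 [ 0.65522311 -0.04739437  0.14427978] [0.02832778 0.0132747  0.02711461] 42.55
```

View pics/q.png

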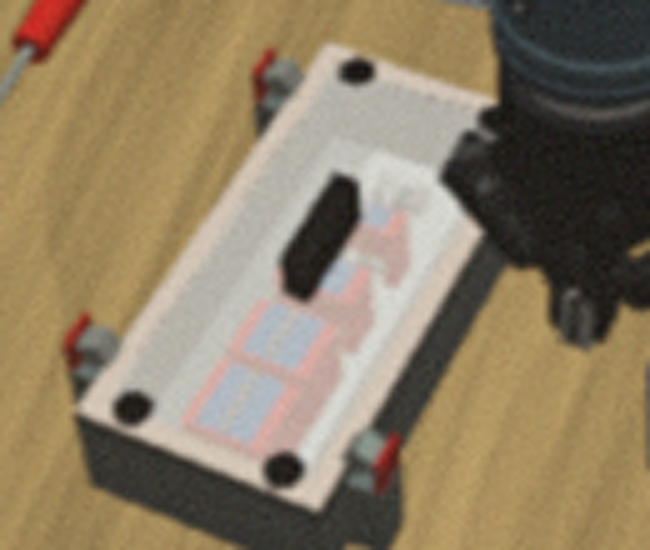

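```bash
python3 - <<'E'
from h import *
for i in range(4): camera("top")
print(get_obs()["eef_pos"])
plan([(534.2,-95.6,150,80.8),(534.2,-95.6,96,80.8),(613,-108.4,125,80.8)])
E
```

```text
[0.45862712 0.09030459 0.17956781]
[] [-17.15  10.42   2.98] [ 0.002 -0.     0.   ] rows>= 5
[] [ 0.  -0.   5.4] [0. 0. 0.] rows>= 2
[] [-0.    7.98 -2.9 ] [0. 0. 0.] rows>= 2
```

Emit:
{"op": "apply_moves", "data": {"moves": [[[-17.1,10.4,0,0,0,0,0],[-17.1,10.4,0,0,0,0,0],[-17.1,10.4,0,0,0,0,0],[-17.1,10.4,0,0,0,0,0],[-17.1,10.4,3,0,0,0,0],[-17.1,10.4,7,0,0,0,0],[-17.1,10.4,7,0,0,0,0],[-17.1,10.4,7,0,0,0,0]]]}}

```text
time_s: 43.55
eef_pos: [0.533, -0.095, 0.1084]
eef_rot: [-0.001, 0.761, 0.648, -0.0]
wrist_force: [0.1, 0.1, 0.6]
opening: -0.001
```

Emit:
{"op": "apply_moves", "data": {"moves": [[[0,0,0.8,0,0,0,0],[0,0,1.3,0,0,0,0],[0,0,1.8,0,0,0,0],[0,0,2.1,0,0,0,0],[0,0,2.4,0,0,0,0],[0,0,2.6,0,0,0,0],[0,0,2.6,0,0,0,0],[0,0,2.6,0,0,0,0]]]}}

```text
time_s: 44.35
eef_pos: [0.533, -0.095, 0.085]
eef_rot: [0.0, 0.761, 0.648, -0.0]
wrist_force: [-8.0, 2.1, 18.4]
opening: 0.001
```

Emit:
{"op": "apply_moves", "data": {"moves": [[[0,0,-2.6,0,0,0,0],[0,4,-2.6,0,0,0,0],[0,8,-2.6,0,0,0,0],[0,8,-2.6,0,0,0,0],[0,8,-2.2,0,0,0,0],[0,8,-2,0,0,0,0],[0,8,-1.6,0,0,0,0],[0,8,-1.3,0,0,0,0]]]}}

```text
time_s: 45.15
eef_pos: [0.6108, -0.1075, 0.0954]
eef_rot: [-0.0, 0.761, 0.648, -0.0]
wrist_force: [0.0, 0.2, -0.6]
opening: 0.003
```

Emit:
{"op": "apply_moves", "data": {"moves": [[[0,0,0.3,0,0,0,0],[0,0,0.6,0,0,0,0],[0,0,0.9,0,0,0,0],[0,0,1.2,0,0,0,0],[0,0,1.3,0,0,0,0],[0,0,1.3,0,0,0,0],[0,0,1.3,0,0,0,0]]]}}

```text
time_s: 45.85
eef_pos: [0.6117, -0.1078, 0.085]
eef_rot: [0.0, 0.761, 0.648, -0.0]
wrist_force: [-7.9, 1.8, 16.8]
opening: 0.001
```

Emit:
{"op": "apply_moves", "data": {"moves": [[[0,0,-2.6,0,0,0,0],[0,0,-7,0,0,0,0],[0,0,-12,0,0,0,0],[-5,-5,-14,0,0,0,0],[-10,-10,-14,0,0,0,0],[-15,-15,-14,0,0,0,0],[-18,-18,-14,0,0,0,0],[-18,-18,-14,0,0,0,0]]]}}

```text
time_s: 46.65
eef_pos: [0.4091, -0.2536, 0.2229]
eef_rot: [0.0, 0.761, 0.649, -0.0]
wrist_force: [0.0, -1.1, -0.0]
opening: -0.006
```

```bash
python3 - <<'E'
from lid import *
camera("top");camera("top")
spots((592.6,14.5),66,"r")
a=cv2.imread("pics/side_r.png");b=cv2.imread("pics/top_r.png")
r=lambda a,x,y,w,h:cv2.resize(a[y:y+h,x:x+w],None,fx=4,fy=4,interpolation=cv2.INTER_CUBIC)
cv2.imwrite("pics/r.png",np.hstack([r(a,240,165,100,125),r(b,240,130,100,125)]))
E
```

```text
top 0 697 [254.8 184.5] off [0.4 0.3]
top 1 642 [260.2 154.1] off [ 0.4 -0.3]
top 2 664 [352.4 166.3] off [-1.1 -0.2]
top 3 658 [348.5 197.3] off [-1.2  0.3]
side 0 1241 [291.3 258.6] off [ 1.1 -0.8]
side 1 1144 [261.1 246.2] off [ 1.2 -1.8]
side 2 765 [306.  178.9] off [-0.2 -1.3]
side 3 856 [333.8 188.5] off [-0.5 -0.9]
0 [572.4 137.5  67.4] 0.6
1 [651.1 124.   67.9] 0.7
2 [ 612.1 -108.5   67.4] 0.8
3 [533.1 -95.1  67.6] 0.6
[ 0.41004285 -0.2537908   0.22303015] 80.65041600409235 [-0.0343092   0.02510068 -0.12077515] [0.01166776 0.02282505 0.00845303] 46.85
```

View pics/r.png

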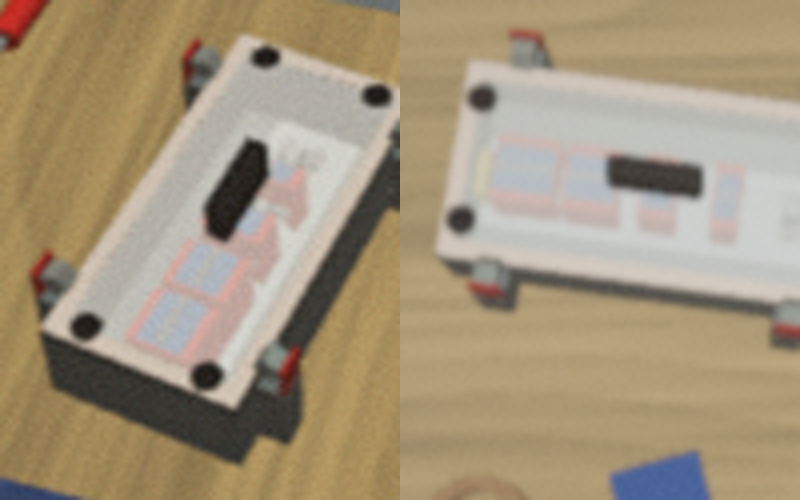

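```bash
python3 - <<'E'
from h import *
im=cv2.imread("pics/top_r.png");a=cv2.resize(im[220:260,341:381],None,fx=6,fy=6,interpolation=cv2.INTER_CUBIC).astype(int)
p=np.argwhere(a[...,2]-np.maximum(a[...,0],a[...,1])>50)[:,::-1].astype(np.float32)
vx,vy,*_=cv2.fitLine(p,cv2.DIST_L2,0,.01,.01).ravel(); c=p.mean(0)
q=lambda v:(np.array(v)+.5)/6-.5+[341,220]
d=onz("top",q(c+20*np.array([vx,vy])),.08)-onz("top",q(c-20*np.array([vx,vy])),.08);print("bar",np.degrees(np.arctan2(d[1],d[0])),len(p))
hand_in(); print(get_obs()["time_s"])
E
```

```text
bar -41.15266421667981 1016
the job is handed in; nothing more can be done
the job is handed in; nothing more can be done
```

The job is handed in, at about 47 s on the robot's clock. There were four modules on the bench (5, 4, 2 and 1; module 3 was absent). I clicked them onto clips 0 to 3, widest next to the yellow block. I turned the gauge to zero with the box open, then laid the lid on and pressed its corners one after another.

**Modules:** each stopped at seated height under 21–36 N. Pictures taken before the lid went on showed all four low and in order.

**Gauge:** the final check put the bar at -41.2° against a green mark at -40° to -42°, well inside the 0.1 rad limit. An earlier, cruder reading of the half-hidden pointer in the side view gave about -48°. I put that down to the pointer lying above the dial face.

**Lid:** the four corner spots measure 67.4–67.9 mm and agree with each other. The same measurement read the loose lid about 1 mm high, so this is flat and home (66 mm). The lid is centred within about 2 mm, and the arm is clear of everything.

**Not confirmed:** the two corners away from the yellow block already read as down after I had pressed only the two at the yellow end. I pressed them anyway. So I did not directly measure the moment with one corner home and another still up; I only infer it from the first press reaching home height while the lid had been lying loose.

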